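Register the window stand and prop its frame upright

ROBOT

A 6-joint arm with a two-finger parallel gripper is mounted at the origin on the work surface. World frame = base frame: x ahead of the robot, y to its left, z up, the work surface at z = 0. Lengths are in m, angles in rad, forces in N, time in s.
With the tool pointing down it reaches from about 0.35 to 0.975 m from the base axis. Payload 4.9 kg.
Tool frame: the origin (TCP) lies midway between the tips of the shut fingers; the grasp point (between the pads) lies 19 mm behind it; y points along the fingers, z is the direction in which the jaws open and shut, and the axes are right-handed (so a half turn about y gives the same grasp; the last joint's range is limited). The gripper opens to 85 mm and grips with 20 to 120 N. Pads are 22 mm wide; open, the fingers measure 114 mm over their backs; the gripper's body (76 mm by 85 mm) begins 54 mm behind the grasp point. The pads swing forward as they close: fully open they stand 13 mm farther back than shut.
Start: joints at [-1.403, 0.053, 1.613, -0, 1.476, -0.119], TCP at [0.177, -0.599, 0.231] pointing down, gripper open.
Joint ranges: [-3.01, 3.01], [-1.01, 2.22], [0.06, 2.58], [-1.02, 4.17], [0.09, 2.62], [-3.14, 3.14]. Speed limits (rad/s): [2.57, 2.57, 3.14, 3.14, 3.14, 3.14].

INTERFACE

Orientations are given as a unit quaternion [w, x, y, z].
In Python, from plant import * gives the robot as it stands.
- The arm moves only by the shell command python3 -m crank 'ROWS'. ROWS is JSON, a list that holds one entry, the list of rows, each a list of 5 numbers: the gripper command: -1 is shut, 1 is fully open, values between are in proportion, then the shift along the tool's x, y, z in cm, then the turn about the tool's y in degrees. In form: [[[jaw, dx, dy, dz, twist], ...]]. A call has 1 to 8 rows; each row shifts and turns the commanded pose from where the row before left it, along the tool's axes as they then stand; what a row does not reach is not made up. A row lasts 1/8 s, in which the tool goes at most 62.5 mm and 10.7 degrees, less where a joint would pass 70% of its speed; a pose out of reach is approached as far as the arm can. A call with a gripper value outside its range is refused whole. The fingers move at their own pace and stop on an object; the grip force is fixed at half the most. Time passes only in rows, so rows that do not move let the fingers close. It gives the time, the measured TCP pose, the force and the opening at its end, in the units of the state.
- state(): the state, without advancing time (a new reading comes with each control period).
- grab_frame(name): name is "scene" or "top" or "wrist"; returns a dict with "frame" (420x560x3 uint8, red, green, blue), "fx", "fy", "cx", "cy" (pixels), "pose" (4x4, takes a point from camera to world coordinates). Camera axes: x right, y up, looking along -z (the intrinsics and any distortion apply to the point x, -y, -z); pixel columns grow to the right and rows downward; lengths in m; the calibration is good to about 2 mm. A picture is of the moment at which its call begins. There is no depth.
- job_done(): hands the job in, once; it reports no verdict.
The state is a dict: "time": time; "joint_pos": joint angles; "joint_vel": joint speeds; "joint_efforts": joint torques, N m; "tool_pos": TCP position; "tool_rot": TCP orientation; "contact_force": force on the tool from outside, world axes, zero at the start; "ft_torque": the same for the moment, N m; "gripper_width": opening from 0.0 (shut) to 1.0 (fully open).
Only numpy, scipy, OpenCV 4.12 (cv2) and the standard library are available. Lean on these libraries where they do the work, as an engineer would, in place of code of your own. Each camera call takes 0.05 s, during which the arm holds its last target.

TASK

First slide the aluminium service stand across the bench until its base plate sits flush against both bars of the corner fence. Then swing the stand's folded-back steel prop leg up over centre, towards the robot's side, until it is fully down, and after that bring the leaning window frame upright over its leg. Finish while still holding the frame upright and at rest with the fingers (let go and it tips back), the base still flush in the corner and the other things on the bench left where they are.

Things in the scene. Friction and masses are not known exactly. Their poses are not given: they have to be found in the camera images.
- fence: Fixed aluminium corner fence, two bars 22 mm thick, 25 mm high. Origin: its inner corner at bench level; z up. The inner faces lie on its planes x = 0 (far bar, from the corner to y = -220 mm) and y = 0 (side bar, from the corner to x = -200 mm). The stand belongs in the quadrant of negative x and y, its origin at x = -75, y = -100 mm, axes parallel.
- stand: Loose service stand, about 0.8 kg. Base: aluminium plate 150 (x) by 200 (y) by 18 mm thick, sliding with 4 to 12 N. Origin: centre of its underside; axes along its edges, z up. The window frame's hinge axis runs along its y at x = +20 mm, 24 mm above the bench; the plate is bare on the robot's side (-x) of it.
- window (a joint): Hinge of the window frame, rad. 0 = upright (square to the base); positive = top leaning to the stand's +x (away from the robot). Spring and gravity tip it to its stop at +0.35, where it starts; bringing it upright takes about 2 N at the top edge. With the leg down its foot meets the base near 0 and props it (more than 4 N at the top then tips the whole stand).
- window_top (a point): Middle of the top edge of the window frame: white metal round glass, 110 mm wide (y), 16 mm thick (20 at the black gasket); the top 18 mm is a plain rail. The point is 170 mm from the hinge axis, 194 mm above the bench when upright; z runs up the frame, x square to the pane, y along the hinge.
- leg (a joint): Pivot of the prop leg at the frame's +y edge, rad; axis along y, 80 mm up the frame from its hinge. 0 = folded back, 0.4 rad behind the line of the frame on its +x side (start); 3.105 = fully down at its stop. It swings up over the top to the stand's -x side (to the robot) and down. Its own weight carries it back or on either side of vertical (0.75, frame leaning); 1 N at the tab moves it.
- leg_tab (a point): Middle of the leg's thumb tab: steel pin 10 mm thick, 24 mm long along the stand's y, 74 mm from the leg's pivot (foot tip 94 mm). In the stand's y: tab +71 to +95 mm, this point +84, leg bar +64 to +72 (10 mm wide across), frame's side +55. Its z runs from the pivot to the foot (up and back when folded).
- vial_a: Bystander, leave alone: small capped vial, 28 mm across, 57 mm tall. Origin: under its centre.
- vial_b: Bystander, leave alone: small capped vial, 28 mm across, 57 mm tall. Origin: under its centre.
- solvent_bottle: Bystander, leave alone: amber bottle, 64 mm across, 130 mm tall. Origin: under its centre.
- vial_rack: Bystander, leave alone: black block rack with capped vials, 90 x 130 x 53 mm. Origin: under its centre.
- screwdriver: Bystander, leave alone: screwdriver lying on the bench, about 200 mm long.
- septa_tray: Bystander, leave alone: small white open tray, 90 x 120 x 30 mm. Origin: under its centre.
- beaker: Bystander, leave alone: glass beaker, 64 mm across, 80 mm tall. Origin: under its centre.
Not all that is in view belongs to the job. What is shaped like the stand but brown or purple is not meant.

How it is judged:
By the outcome, as a careful person would: the job done as asked, in the order asked, and still so for the second after the job is handed in, while the arm keeps its last pose, push and grip.
It also fails if it takes over 72 s, if anything falls off the work surface, if the arm or the gripper's body presses on something with over 40 N, if the wrist force passes 120 N, or if a joint passes its speed limit or range.

## Working session

There is one attempt and no reset: what is moved stays moved. The work goes in short steps, Python scripts to look and compute and a shell command to move; the robot and the scene stay as the last step left them, time stands still between calls to the robot, and variables do not carry over. Pictures are saved under pics/ and viewed, and the job is handed in when it is done.

```bash
ls; mkdir -p pics; python3 - <<'E'
from plant import *
import cv2
s=state(); print({k:(v if not hasattr(v,'__len__') else [round(float(x),3) for x in v]) for k,v in s.items()})
for n in ("scene","top","wrist"):
    d=grab_frame(n); cv2.imwrite(f"pics/{n}0.png",cv2.cvtColor(d["frame"],cv2.COLOR_RGB2BGR))
    print(n,{k:(v if k=='pose' else v) for k,v in d.items() if k!='frame'})
E
```

```text
pics
{'time': 0.0, 'joint_pos': [-1.403, 0.053, 1.614, -0.0, 1.476, -0.119], 'joint_vel': [-0.0, -0.0, 0.001, 0.001, -0.001, 0.001], 'joint_efforts': [-0.001, -39.369, -37.018, -0.0, 0.007, -0.0], 'tool_pos': [0.177, -0.599, 0.23], 'tool_rot': [0.101, -0.101, 0.701, -0.699], 'contact_force': [-0.157, 0.326, 0.38], 'ft_torque': [-0.021, -0.02, -0.054], 'gripper_width': 0.9989000917918796}
scene {'fx': 435.5379692157216, 'fy': 435.5379692157216, 'cx': 286.863376875454, 'cy': 200.30139029110416, 'pose': array([[ 0.78661786, -0.48206234,  0.38580856,  0.88412534],
       [ 0.61743158,  0.61084557, -0.49562681, -0.50802013],
       [ 0.00325357,  0.62807929,  0.77814255,  0.93303132],
       [ 0.        ,  0.        ,  0.        ,  1.        ]])}
top {'fx': 445.5605538320343, 'fy': 445.5605538320343, 'cx': 279.5733346410255, 'cy': 208.86366308440205, 'pose': array([[ 2.79477436e-02,  9.91864121e-01, -1.24195364e-01,
         3.31030358e-01],
       [-9.99609359e-01,  2.77024643e-02, -3.70179383e-03,
        -1.05727389e-02],
       [-2.31158855e-04,  1.24250305e-01,  9.92250880e-01,
         1.32949941e+00],
       [ 0.00000000e+00,  0.00000000e+00,  0.00000000e+00,
         1.00000000e+00]])}
wrist {'fx': 315.3518009748312, 'fy': 315.3518009748312, 'cx': 282.0342991109344, 'cy': 211.13378955465384, 'pose': array([[ 0.28338165,  0.92602916,  0.24932879,  0.24055112],
       [-0.95900521,  0.2741686 ,  0.07169795, -0.58105806],
       [-0.00196373, -0.25942549,  0.96576113,  0.37316761],
       [ 0.        ,  0.        ,  0.        ,  1.        ]])}
```

View pics/scene0.png

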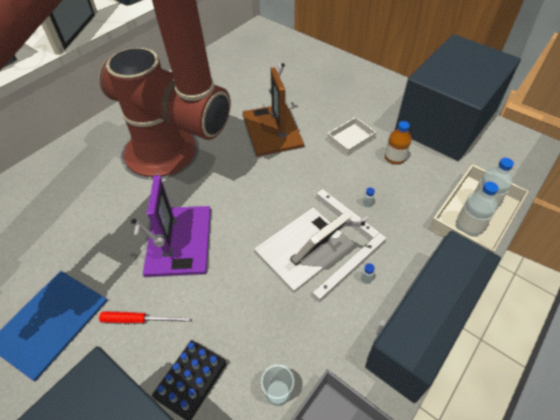

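View pics/top0.png

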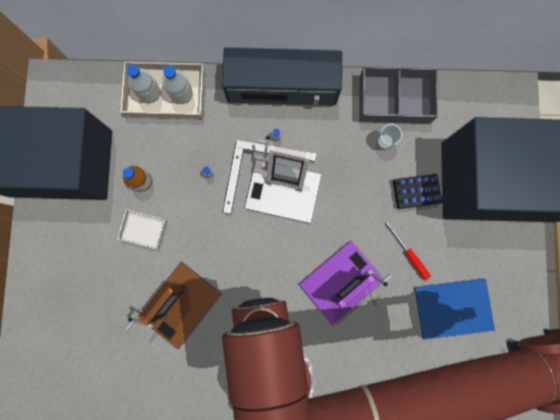

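View pics/wrist0.png

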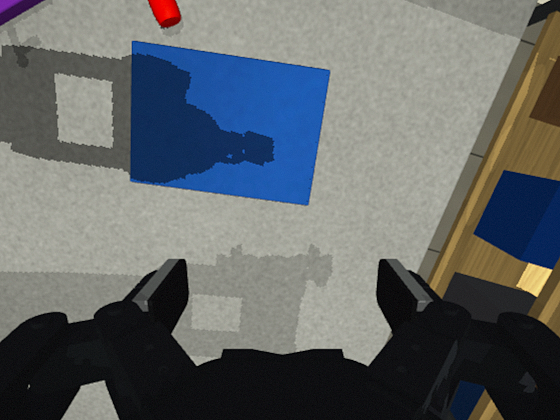

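```bash
cat > h.py <<'E'
from plant import *
import cv2, numpy as np, json
from scipy.spatial.transform import Rotation as R
def cam(n): return grab_frame(n)
def save(d,name,crop=None,s=4):
    im=cv2.cvtColor(d["frame"],cv2.COLOR_RGB2BGR)
    if crop: 
        x0,y0,x1,y1=crop; im=cv2.resize(im[y0:y1,x0:x1],None,fx=s,fy=s,interpolation=cv2.INTER_CUBIC)
    cv2.imwrite("pics/"+name,im)
def ray(d,u,v):
    P=d["pose"]; c=np.array([(u-d["cx"])/d["fx"],-(v-d["cy"])/d["fy"],-1.0])
    return P[:3,3],P[:3,:3]@c
def onplane(d,u,v,z):
    o,r=ray(d,u,v); return o+r*((z-o[2])/r[2])
def proj(d,p):
    P=d["pose"]; q=P[:3,:3].T@(np.asarray(p)-P[:3,3]); return np.array([d["cx"]+d["fx"]*q[0]/-q[2], d["cy"]+d["fy"]*(-q[1])/-q[2]])
def tri(rays):
    A=np.zeros((3,3));b=np.zeros(3)
    for o,r in rays:
        r=r/np.linalg.norm(r);M=np.eye(3)-np.outer(r,r);A+=M;b+=M@o
    return np.linalg.solve(A,b)
def st():
    s=state(); print('t',round(s['time'],3),'pos',np.round(s['tool_pos'],4),'F',np.round(s['contact_force'],2),'T',np.round(s['ft_torque'],2),'w',round(s['gripper_width'],3))
    w,x,y,z=s['tool_rot']; M=R.from_quat([x,y,z,w]).as_matrix(); print('toolaxes cols x,y,z:\n',np.round(M,3)); print('q',np.round(s['joint_pos'],3)); return s,M
E
python3 - <<'E'
from h import *
d=cam("top"); save(d,"top1.png",(200,110,340,230),5)
d=cam("scene"); save(d,"scene1.png",(240,180,400,305),5)
st()
E
```

```text
t 0.25 pos [ 0.1768 -0.5992  0.2307] F [ 0.46  0.36 -0.07] T [0.01 0.   0.  ] w 1.001
toolaxes cols x,y,z:
 [[-0.959 -0.     0.283]
 [-0.283  0.001 -0.959]
 [-0.    -1.    -0.001]]
q [-1.403  0.053  1.614  0.     1.476 -0.119]
```

View pics/top1.png

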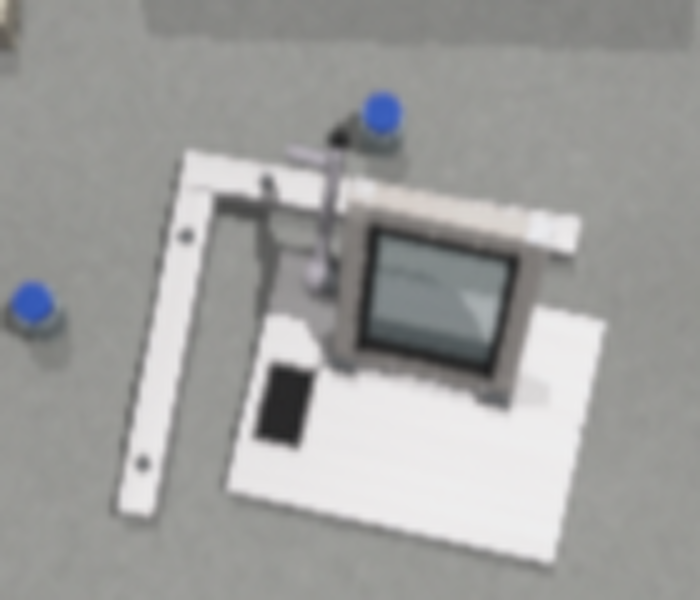

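View pics/scene1.png

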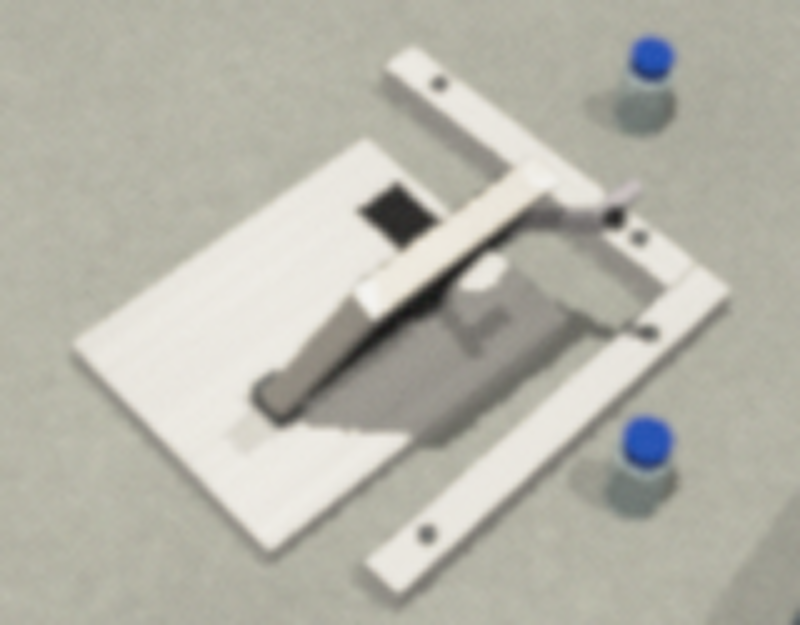

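```bash
python3 - <<'E'
from h import *
t=cam("top"); s=cam("scene")
T=lambda u,v:(u/5+200-.4,v/5+110-.4)
S=lambda u,v:(u/5+240-.4,v/5+180-.4)
for n,p,z in [("NL",(228,490),.018),("NR",(553,561),.018),("FR",(606,322),.018),("Fout",(184,150),.025),("Sout_end",(117,513),.025),("Sin_end",(156,517),.025),("Fin corner",(212,196),.025),("Fout_end",(580,215),.025),("Fin_end",(575,250),.025)]:
    print("top",n,np.round(onplane(t,*T(*p),z),4))
for n,p,z in [("NL",(366,140),.018),("NR",(75,345),.018),("FR",(268,548),.018),("Fout",(730,290),.025),("Sout_end",(414,46),.025),("Sin_end",(385,68),.025),("Fin corner",(690,265),.025),("Fout_end",(398,592),.025),("Fin_end",(365,560),.025)]:
    print("scene",n,np.round(onplane(s,*S(*p),z),4))
E
```

```text
top NL [0.4961 0.0964 0.018 ]
top NR [ 0.4592 -0.0972  0.018 ]
top FR [ 0.6039 -0.1262  0.018 ]
top Fout [0.7007 0.13   0.025 ]
top Sout_end [0.4797 0.1607 0.025 ]
top Sin_end [0.478  0.1376 0.025 ]
top Fin corner [0.6728 0.1121 0.025 ]
top Fout_end [ 0.6673 -0.1089  0.025 ]
top Fin_end [ 0.6457 -0.1063  0.025 ]
scene NL [0.5001 0.098  0.018 ]
scene NR [ 0.4626 -0.0957  0.018 ]
scene FR [ 0.6055 -0.1244  0.018 ]
scene Fout [0.7026 0.1292 0.025 ]
scene Sout_end [0.4853 0.1625 0.025 ]
scene Sin_end [0.482  0.1399 0.025 ]
scene Fin corner [0.679  0.1299 0.025 ]
scene Fout_end [ 0.6674 -0.1083  0.025 ]
scene Fin_end [ 0.6463 -0.1047  0.025 ]
```

The white stand at top pixel (285,180) / scene (320,245) is the one meant. The two other stand-like shapes, brown at top (180,305) and purple at top (350,283), are excluded. The enlarged crop shows a white plate, a pane leaning away from the robot, and the leg folded back with its tab near crop pixel (305,155). The stand yaw is about -11.1°, the fence about -8.25°, and the stand has to move about 31 mm along the fence x and 42 mm along y.

```bash
cat >> h.py <<'E'
def go(x,y,z):
    s,M=st(); d=np.array([x,y,z])-s['tool_pos']; print('shift cm',np.round(M.T@d*100,2))
a=np.radians(-8.25); EX=np.array([np.cos(a),np.sin(a)]); EY=np.array([-np.sin(a),np.cos(a)]); C=np.array([0.6768,0.1110])
def fen(x,y): return C+EX*x+EY*y       # fence coords m -> world
def infen(p): p=np.asarray(p)[:2]-C; return np.array([p@EX,p@EY])
E
python3 -m crank '[[[-1,0,0,0,-9.32],[-1,0,0,0,-9.32],[-1,0,0,0,-9.32],[-1,0,0,0,-9.32],[-1,0,0,0,-9.32],[-1,0,0,0,-9.32],[-1,0,0,0,-9.32],[-1,0,0,0,0]]]'
python3 -c "
from h import *
go(0.44,-0.30,0.23); go(0.5322,-0.1376,0.10)"
```

```text
time: 1.35
tool_pos: [0.1768, -0.5994, 0.2313]
tool_rot: [0.462, -0.462, 0.535, -0.535]
contact_force: [0.4, 0.3, 0.4]
gripper_width: 0.001
t 1.35 pos [ 0.1768 -0.5994  0.2313] F [0.44 0.3  0.4 ] T [0.05 0.   0.02] w 0.001
toolaxes cols x,y,z:
 [[-0.147 -0.     0.989]
 [-0.989  0.    -0.147]
 [-0.    -1.    -0.   ]]
q [-1.403  0.053  1.613 -0.     1.476 -1.256]
shift cm [-33.48   0.13  21.64]
t 1.35 pos [ 0.1768 -0.5994  0.2313] F [0.44 0.3  0.4 ] T [0.05 0.   0.02] w 0.001
toolaxes cols x,y,z:
 [[-0.147 -0.     0.989]
 [-0.989  0.    -0.147]
 [-0.    -1.    -0.   ]]
q [-1.403  0.053  1.613 -0.     1.476 -1.256]
shift cm [-50.9   13.13  28.38]
```

```bash

python3 -m crank '[[[-1,-4.2,0,2.7,0],[-1,-4.2,0,2.7,0],[-1,-4.2,0,2.7,0],[-1,-4.2,0,2.7,0],[-1,-4.2,0,2.7,0],[-1,-4.2,0,2.7,0],[-1,-4.2,0,2.7,0],[-1,-4.2,0,2.7,0]]]'
python3 -c "
from h import *
go(0.5322,-0.1376,0.10)"
```

```text
time: 2.35
tool_pos: [0.4401, -0.297, 0.2316]
tool_rot: [-0.462, 0.461, -0.535, 0.536]
contact_force: [0.3, -0.7, -0.8]
gripper_width: 0.003
t 2.35 pos [ 0.4401 -0.297   0.2316] F [ 0.33 -0.68 -0.83] T [-0.01 -0.01  0.01] w 0.003
toolaxes cols x,y,z:
 [[-0.148  0.001  0.989]
 [-0.989 -0.    -0.148]
 [ 0.    -1.     0.001]]
q [-0.734 -0.175  1.83   0.     1.486 -0.585]
shift cm [-17.13  13.15   6.74]
```

```bash

python3 -m crank '[[[-1,-4.2,0,1.7,0],[-1,-4.2,0,1.7,0],[-1,-4.2,2,1.7,0],[-1,-4.2,4,1.6,0],[-1,0,5,0,0],[-1,0,5,0,0],[-1,0,3,0,0],[-1,0,0,0,0]]]'
python3 - <<'E'
from h import *
d=cam("top"); save(d,"top2.png",(180,90,400,250),3)
d=cam("scene"); save(d,"scene2.png",(200,150,420,315),3)
go(0.5322,-0.1376,0.008)
E
```

```text
time: 3.35
tool_pos: [0.5274, -0.1407, 0.0383]
tool_rot: [0.461, -0.463, 0.538, -0.533]
contact_force: [0.2, -0.3, 0.1]
gripper_width: -0.001
t 3.45 pos [ 0.5305 -0.1421  0.0424] F [ 0.81 -0.33  0.6 ] T [ 0.08 -0.01 -0.05] w 0.002
toolaxes cols x,y,z:
 [[-0.146  0.001  0.989]
 [-0.989 -0.001 -0.146]
 [ 0.    -1.     0.001]]
q [-0.397  0.069  1.932  0.     1.139 -0.251]
shift cm [-0.47  3.44  0.09]
```

View pics/scene2.png

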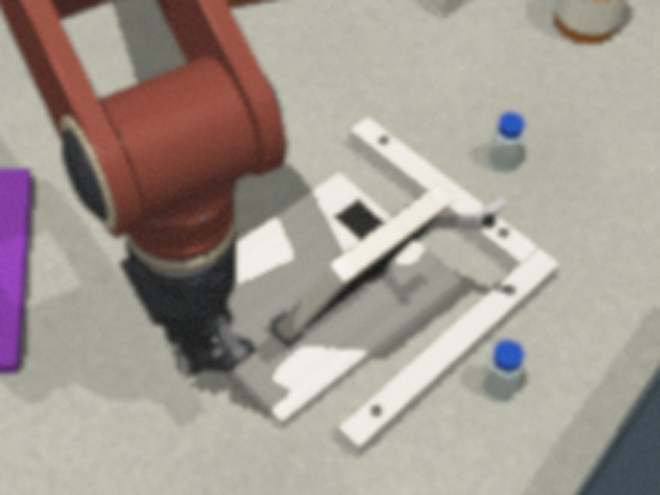

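View pics/top2.png

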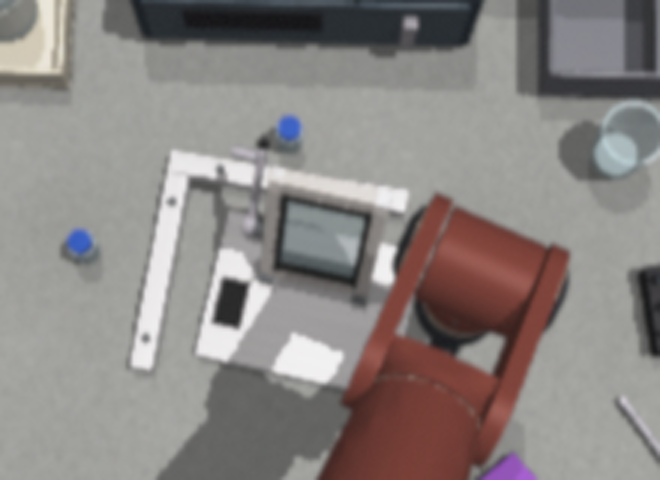

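The fingers are shut beside the plate's right edge with a clear gap and haven't touched anything. Next I go down to edge height and push.

```bash

python3 -m crank '[[[-1,0,1.7,0,0],[-1,0,1.7,0,0],[-1,-0.5,0,0,0],[-1,-0.5,0,0,0],[-1,-0.5,0,0,0],[-1,-0.5,0,0,0]]]'
python3 -c "
from h import *
st()"
```

```text
time: 4.2
tool_pos: [0.5332, -0.1217, 0.0079]
tool_rot: [-0.463, 0.462, -0.535, 0.535]
contact_force: [0.1, -2.9, 0.4]
gripper_width: -0.003
t 4.2 pos [ 0.5332 -0.1217  0.0079] F [ 0.08 -2.89  0.43] T [-0.79  0.11 -0.  ] w -0.003
toolaxes cols x,y,z:
 [[-0.145  0.001  0.99 ]
 [-0.99  -0.001 -0.145]
 [ 0.    -1.     0.001]]
q [-0.36   0.118  1.948 -0.     1.074 -0.215]
```

```bash

python3 -m crank '[[[-1,-0.5,0,0,0],[-1,-0.5,0,0,0],[-1,-0.5,0,0,0],[-1,-0.5,0,0,0]]]'
python3 -m crank '[[[-1,-0.5,0,0,0],[-1,-0.5,0,0,0],[-1,-0.3,0,0,0]]]'
python3 -c "
from h import *
d=cam('top'); save(d,'top3.png',(180,90,400,250),3)
d=cam('scene'); save(d,'scene3.png',(200,150,420,315),3)
st()"
```

```text
time: 4.7
tool_pos: [0.536, -0.1027, 0.0078]
tool_rot: [-0.462, 0.463, -0.534, 0.536]
contact_force: [-0.0, -4.7, 0.9]
gripper_width: 0.001
time: 5.08
tool_pos: [0.5379, -0.0898, 0.0078]
tool_rot: [-0.462, 0.463, -0.534, 0.536]
contact_force: [-0.9, -5.9, 1.8]
gripper_width: 0.001
t 5.175 pos [ 0.538  -0.0894  0.0078] F [ 0.63 -3.74  2.43] T [-0.65  0.04 -0.01] w 0.001
toolaxes cols x,y,z:
 [[-0.145  0.001  0.989]
 [-0.989 -0.001 -0.145]
 [ 0.001 -1.     0.001]]
q [-0.301  0.115  1.951 -0.     1.074 -0.156]
```

View pics/scene3.png

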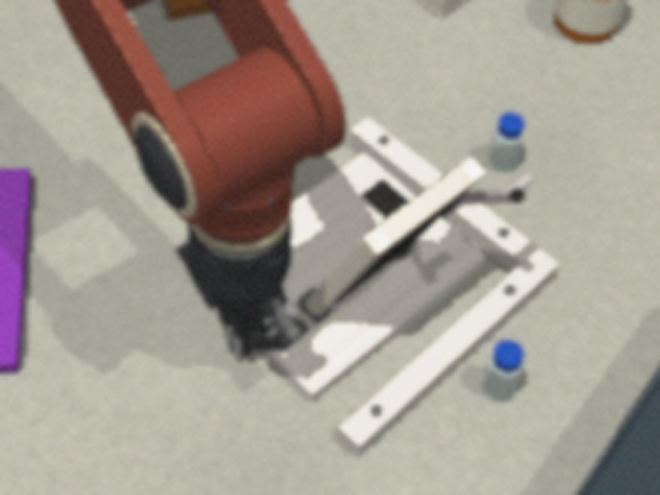

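View pics/top3.png

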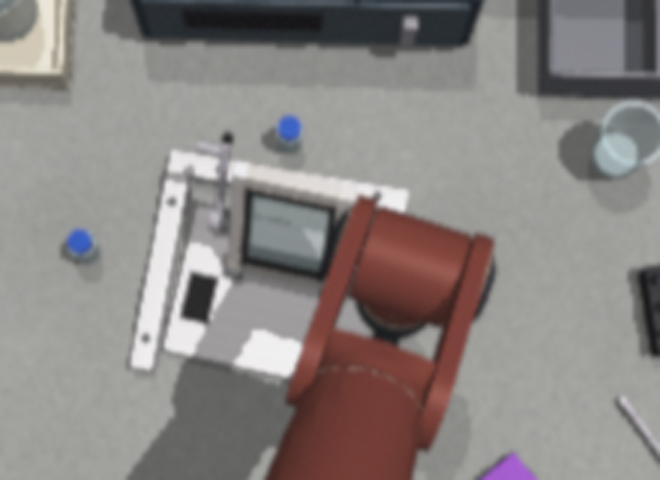

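The stand is sliding well, with about 7 mm left before the side bar.

```bash

python3 -m crank '[[[-1,-0.3,0,0,0],[-1,-0.3,0,0,0]]]'
python3 -m crank '[[[-1,-0.2,0,0,0]]]'
python3 -m crank '[[[-1,-0.2,0,0,0]]]'
python3 -c "
from h import *
s,M=st(); print(infen(s['tool_pos']))"
```

```text
time: 5.42
tool_pos: [0.5387, -0.084, 0.0078]
tool_rot: [-0.462, 0.462, -0.534, 0.536]
contact_force: [-0.4, -5.7, 2.4]
gripper_width: 0.0
time: 5.55
tool_pos: [0.539, -0.0831, 0.0079]
tool_rot: [-0.462, 0.463, -0.534, 0.536]
contact_force: [-1.1, -13.3, 1.1]
gripper_width: 0.0
time: 5.68
tool_pos: [0.54, -0.0828, 0.008]
tool_rot: [-0.462, 0.464, -0.532, 0.537]
contact_force: [2.2, -18.0, -2.0]
gripper_width: -0.001
t 5.675 pos [ 0.54   -0.0828  0.008 ] F [  2.19 -17.96  -2.01] T [-3.09 -0.33 -0.12] w -0.001
toolaxes cols x,y,z:
 [[-0.144  0.003  0.99 ]
 [-0.99  -0.008 -0.144]
 [ 0.007 -1.     0.004]]
q [-0.285  0.115  1.951 -0.008  1.071 -0.137]
[-0.10761734 -0.21139762]
```

```bash

python3 -m crank '[[[-1,1.3,0,0,0],[-1,0.5,-3,-2,0],[-1,0,-3,-4,0],[-1,-3,0,-4,0],[-1,-4,0,-1,0],[-1,-4,0,0,0],[-1,-3,0,0,0],[-1,0,0,0,0]]]'
python3 - <<'E'
from h import *
d=cam("top"); save(d,"top4.png",(180,90,400,250),3)
d=cam("scene"); save(d,"scene4.png",(200,150,420,315),3)
s,M=st(); print(infen(s['tool_pos']))
E
```

```text
time: 6.68
tool_pos: [0.4471, 0.0591, 0.0669]
tool_rot: [0.463, -0.463, 0.535, -0.534]
contact_force: [-1.5, 0.4, 0.2]
gripper_width: -0.003
t 6.775 pos [0.4473 0.0574 0.0669] F [-0.25 -0.53 -0.43] T [-0.01  0.01  0.  ] w 0.001
toolaxes cols x,y,z:
 [[-0.144 -0.001  0.99 ]
 [-0.99   0.001 -0.144]
 [-0.    -1.    -0.001]]
q [-3.800e-02 -2.120e-01  2.150e+00  1.000e-03  1.204e+00  1.060e-01]
[-0.21947241 -0.08600161]
```

View pics/scene4.png

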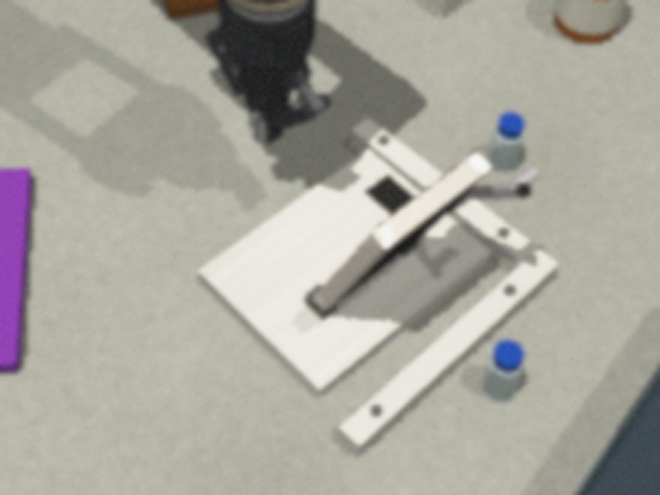

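View pics/top4.png

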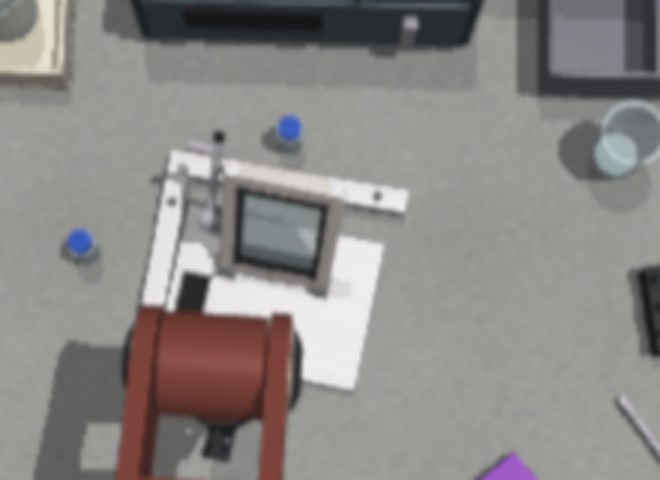

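```bash

python3 -m crank '[[[-1,0,3,0,0],[-1,0,2.9,0,0],[-1,0,0,0.7,0],[-1,0,0,0.7,0],[-1,0,0,0.7,0],[-1,0,0,0.5,0],[-1,0,0,0.5,0]]]'
python3 -m crank '[[[-1,0,0,0.5,0],[-1,0,0,0.5,0],[-1,0,0,0.5,0]]]'
python3 -c "
from h import *
s,M=st(); print(infen(s['tool_pos']))"
```

```text
time: 7.65
tool_pos: [0.4751, 0.0532, 0.0091]
tool_rot: [0.459, -0.465, 0.538, -0.532]
contact_force: [-22.4, 1.2, 25.0]
gripper_width: -0.002
time: 8.02
tool_pos: [0.4897, 0.0511, 0.0093]
tool_rot: [0.46, -0.466, 0.538, -0.532]
contact_force: [-20.2, 1.8, 20.8]
gripper_width: -0.002
t 8.025 pos [0.4897 0.0511 0.0093] F [-20.18   1.83  20.79] T [ 0.15  2.99 -0.07] w -0.002
toolaxes cols x,y,z:
 [[-0.144 -0.012  0.989]
 [-0.99   0.001 -0.144]
 [ 0.001 -1.    -0.012]]
q [-0.047  0.     2.069  0.     1.084  0.097]
[-0.1765584  -0.08615594]
```

```bash

python3 -m crank '[[[-1,0,-0.2,0,0]]]'
python3 - <<'E'
from h import *
d=cam("top"); save(d,"top5.png",(180,90,400,250),3)
d=cam("scene"); save(d,"scene5.png",(240,150,400,275),5)
s,M=st(); print(infen(s['tool_pos']))
E
```

```text
time: 8.15
tool_pos: [0.4917, 0.0508, 0.0102]
tool_rot: [0.461, -0.464, 0.536, -0.534]
contact_force: [-4.7, 0.2, -0.3]
gripper_width: -0.003
t 8.25 pos [0.4918 0.0508 0.01  ] F [-5.58  0.81  2.6 ] T [ 0.03  0.93 -0.04] w -0.003
toolaxes cols x,y,z:
 [[-0.145 -0.004  0.989]
 [-0.989  0.    -0.145]
 [ 0.    -1.    -0.004]]
q [-4.800e-02 -1.000e-03  2.069e+00  0.000e+00  1.078e+00  9.700e-02]
[-0.17445246 -0.08615097]
```

View pics/scene5.png

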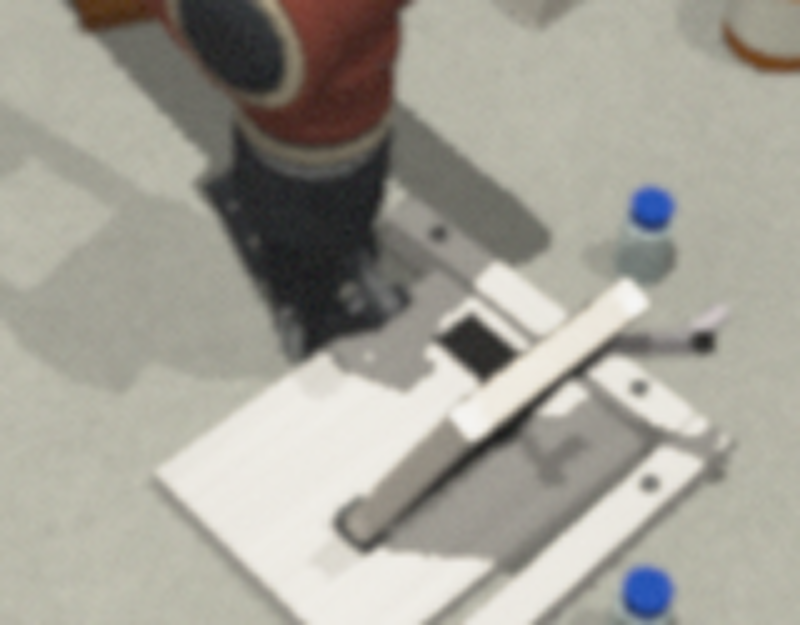

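View pics/top5.png

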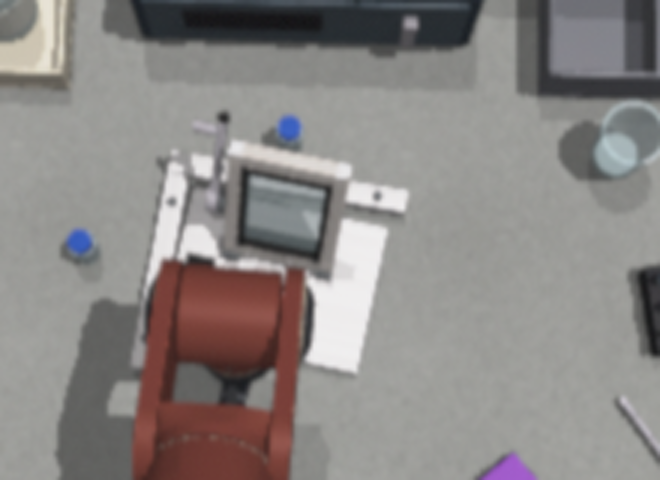

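The stand is moving along the side bar, and raising the tool 2 mm removed the vertical load. I'll carry on to the far bar.

```bash

python3 -m crank '[[[-1,0,0,0.4,0],[-1,0,0,0.3,0]]]'
python3 -m crank '[[[-1,0,0,0.2,0]]]'
python3 -m crank '[[[-1,0,0,0.2,0]]]'
python3 -c "
from h import *
s,M=st(); print(infen(s['tool_pos']))"
```

```text
time: 8.5
tool_pos: [0.4982, 0.0499, 0.01]
tool_rot: [0.461, -0.464, 0.536, -0.533]
contact_force: [-9.4, 0.7, 6.1]
gripper_width: -0.003
time: 8.62
tool_pos: [0.5001, 0.0496, 0.0099]
tool_rot: [0.461, -0.464, 0.536, -0.533]
contact_force: [-9.1, 1.1, 6.6]
gripper_width: -0.001
time: 8.75
tool_pos: [0.5008, 0.0495, 0.0098]
tool_rot: [0.46, -0.465, 0.537, -0.532]
contact_force: [-16.5, 1.6, 12.8]
gripper_width: 0.004
t 8.75 pos [0.5008 0.0495 0.0098] F [-16.54   1.58  12.76] T [ 0.28  2.49 -0.05] w 0.004
toolaxes cols x,y,z:
 [[-0.145 -0.01   0.989]
 [-0.989  0.001 -0.145]
 [ 0.    -1.    -0.01 ]]
q [-0.05   0.024  2.044  0.     1.083  0.095]
[-0.16533268 -0.08613256]
```

```bash

python3 -m crank '[[[-1,0,-0.1,0.2,0]]]'
python3 -m crank '[[[-1,0,0,0.1,0]]]'
python3 -c "
from h import *
s,M=st(); print(infen(s['tool_pos']))
d=cam('top'); save(d,'top6.png',(180,90,400,250),3)
d=cam('scene'); save(d,'scene6.png',(240,150,400,275),5)"
```

```text
time: 8.88
tool_pos: [0.501, 0.0494, 0.01]
tool_rot: [0.459, -0.466, 0.538, -0.531]
contact_force: [-17.8, 0.9, 9.1]
gripper_width: 0.003
time: 9.0
tool_pos: [0.5011, 0.0493, 0.0098]
tool_rot: [0.458, -0.467, 0.539, -0.531]
contact_force: [-21.4, 1.5, 13.9]
gripper_width: -0.002
t 9.0 pos [0.5011 0.0493 0.0098] F [-21.37   1.47  13.93] T [ 0.35  3.31 -0.05] w -0.002
toolaxes cols x,y,z:
 [[-0.144 -0.016  0.989]
 [-0.99   0.001 -0.144]
 [ 0.001 -1.    -0.016]]
q [-5.000e-02  2.800e-02  2.039e+00  1.000e-03  1.090e+00  9.500e-02]
[-0.16504488 -0.08622653]
```

View pics/scene6.png

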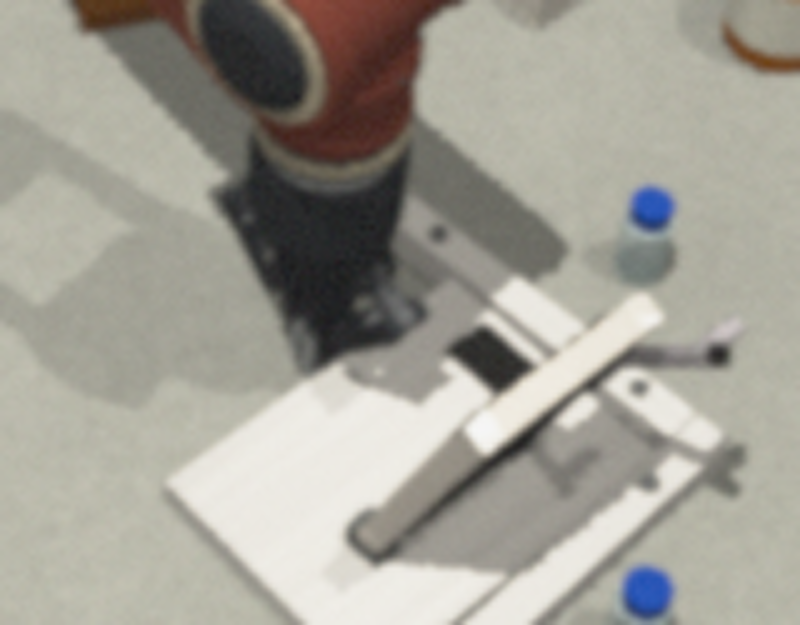

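View pics/top6.png

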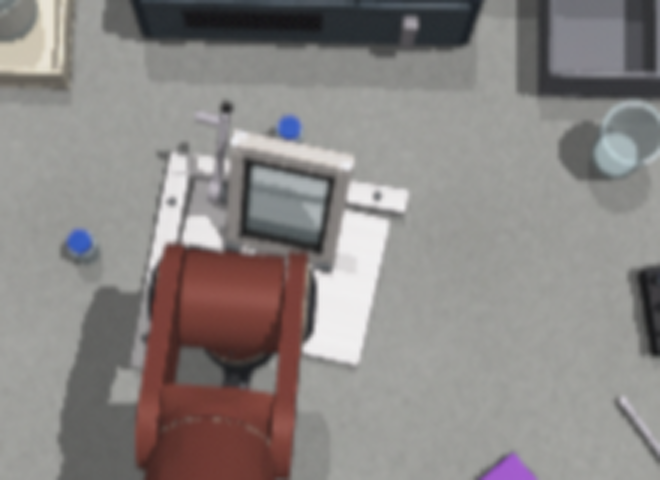

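```bash

python3 -m crank '[[[-1,0,0,-1.5,0],[-1,0,-1,-5,0],[-1,0,-3,-5,0],[-1,0,-5,-3,0],[-1,0,-5,0,0],[-1,0,-5,0,0],[-1,0,-2,0,0],[-1,0,0,0,0]]]'
python3 -c "
from h import *
s,M=st(); print(infen(s['tool_pos']))
d=cam('top'); save(d,'top7.png',(210,120,330,220),6)
d=cam('scene'); save(d,'scene7.png',(250,180,390,285),5)"
```

```text
time: 10.1
tool_pos: [0.3646, 0.0695, 0.2227]
tool_rot: [-0.463, 0.461, -0.534, 0.536]
contact_force: [0.5, -0.1, -0.9]
gripper_width: 0.0
t 10.1 pos [0.3646 0.0695 0.2227] F [ 0.53 -0.06 -0.85] T [-0.04 -0.02  0.  ] w 0.0
toolaxes cols x,y,z:
 [[-0.145  0.004  0.989]
 [-0.989 -0.    -0.145]
 [-0.    -1.     0.004]]
q [-0.013 -0.624  2.172 -0.     1.59   0.133]
[-0.3030275  -0.08585984]
```

View pics/scene7.png

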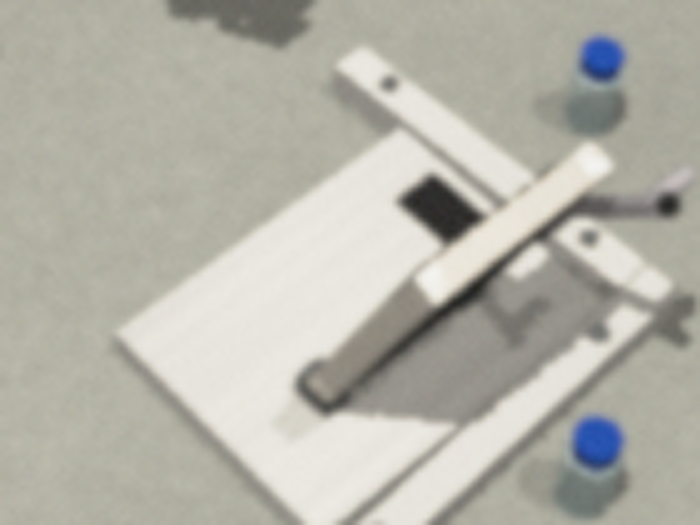

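View pics/top7.png

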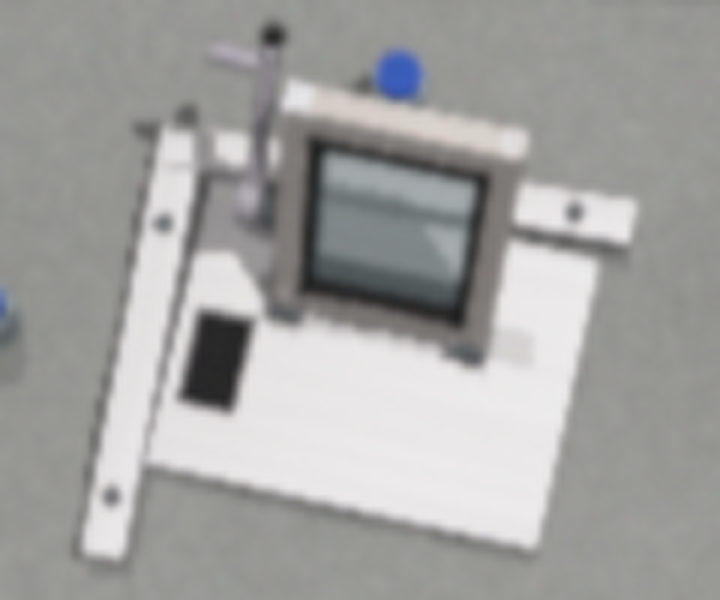

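```bash
python3 - <<'E'
from h import *
t=cam("top"); s=cam("scene")
T=lambda u,v:(u/6+210-.42,v/6+120-.42)
S=lambda u,v:(u/5+250-.4,v/5+180-.4)
for n,p,z in [("NL",(148,466),.018),("NR",(536,549),.018),("FR",(601,262),.018),("Fout",(163,128),.025),("Sout_end",(80,555),.025),("Sin_end",(126,562),.025),("Fout_end",(637,202),.025),("Fin_end",(630,246),.025)]:
    print("top",n,np.round(infen(onplane(t,*T(*p),z)),4))
for n,p,z in [("NL",(402,130),.018),("NR",(117,334),.018),("FR",(308,524),.018),("Fout",(676,289),.025),("Sout_end",(363,47),.025),("Sin_end",(335,67),.025)]:
    print("scene",n,np.round(infen(onplane(s,*S(*p),z)),4))
# intensity profile across side gap, at fence x=-0.12,-0.05, both cams
g=t["frame"].mean(2).astype(np.float32); g2=s["frame"].mean(2).astype(np.float32)
for fx in (-.14,-.13,-.12):
  for nm,d,G in (("t",t,g),("s",s,g2)):
    ys=np.arange(-.012,.008,.001); pr=np.array([proj(d,[*fen(fx,y),.018]) for y in ys]).astype(np.float32)
    print(nm,fx,cv2.remap(G,pr[:,0:1],pr[:,1:2],cv2.INTER_LINEAR).ravel().astype(int))
E
```

```text
top NL [-0.1517 -0.0027]
top NR [-0.1597 -0.1992]
top FR [-0.0114 -0.2072]
top Fout [0.0171 0.0205]
top Sout_end [-0.2018  0.0213]
top Sin_end [-0.2014 -0.0017]
top Fout_end [ 0.0202 -0.2198]
top Fin_end [-0.0025 -0.2199]
scene NL [-0.146 -0.   ]
scene NR [-0.1557 -0.1979]
scene FR [-0.0167 -0.2041]
scene Fout [0.0211 0.0207]
scene Sout_end [-0.1968  0.0225]
scene Sin_end [-0.1974  0.0011]
t -0.14 [226 226 226 226 226 225 225 222 218 215 206 197 187 193 204 216 221 225
 227 228]
s -0.14 [226 227 227 226 226 226 225 224 222 219 214 207 197 187 178 175 175 180
 190 201]
t -0.13 [226 226 226 226 226 226 222 219 215 202 189 175 181 190 200 209 216 224
 226 227]
s -0.13 [227 227 227 227 226 226 226 226 223 219 213 204 192 181 173 171 175 182
 193 202]
t -0.12 [210 213 216 219 222 220 218 215 202 188 174 172 171 171 188 203 220 223
 225 228]
s -0.12 [214 213 214 217 219 219 220 220 218 212 204 194 183 171 165 161 166 175
 186 198]
```

The near edge tilts: near-left corner at fence x -149 mm, near-right at -157 mm. The stand is still about 2.5° clockwise, with only its left corners touching. I'll push the near edge at its right end to turn it square against the far bar, then push again toward the side bar.

```bash

python3 -m crank '[[[-1,4,4,3,0],[-1,4,4,4,0],[-1,0,5,4,0],[-1,0,5,0,0],[-1,0,3,0,0],[-1,0,0,0,0]]]'
python3 -c "
from h import *
s,M=st(); print(infen(s['tool_pos']))"
```

```text
time: 11.05
tool_pos: [0.4519, -0.0191, 0.0129]
tool_rot: [0.46, -0.464, 0.538, -0.532]
contact_force: [0.1, 0.1, 0.0]
gripper_width: -0.0
t 11.05 pos [ 0.4519 -0.0191  0.0129] F [0.11 0.12 0.  ] T [ 0.01 -0.01  0.01] w -0.0
toolaxes cols x,y,z:
 [[-0.145 -0.01   0.989]
 [-0.989  0.002 -0.145]
 [-0.001 -1.    -0.01 ]]
q [-0.207 -0.107  2.164 -0.     1.095 -0.062]
[-0.20387494 -0.16105975]
```

```bash

python3 -m crank '[[[-1,0,0,0.8,0],[-1,0,0,0.8,0],[-1,0,0,0.7,0],[-1,0,0,0.5,0],[-1,0,0,0.4,0]]]'
python3 -c "
from h import *
s,M=st(); print(infen(s['tool_pos']))"
python3 -m crank '[[[-1,0,0,0.3,0],[-1,0,0,0.3,0]]]'
python3 -c "
from h import *
s,M=st(); print(infen(s['tool_pos']))"
```

```text
time: 11.68
tool_pos: [0.4883, -0.0246, 0.0177]
tool_rot: [-0.462, 0.462, -0.535, 0.535]
contact_force: [-0.2, -0.3, 0.1]
gripper_width: -0.001
t 11.675 pos [ 0.4883 -0.0246  0.0177] F [-0.17 -0.35  0.07] T [-0.04 -0.04 -0.03] w -0.001
toolaxes cols x,y,z:
 [[-0.145  0.     0.989]
 [-0.989 -0.    -0.145]
 [ 0.    -1.     0.   ]]
q [-0.203 -0.031  2.083  0.     1.089 -0.057]
[-0.16712542 -0.1612732 ]
time: 11.92
tool_pos: [0.492, -0.0252, 0.0169]
tool_rot: [0.461, -0.464, 0.536, -0.534]
contact_force: [-6.8, 0.7, 4.2]
gripper_width: -0.001
t 11.925 pos [ 0.492  -0.0252  0.0169] F [-6.75  0.69  4.23] T [ 0.02  1.15 -0.03] w -0.001
toolaxes cols x,y,z:
 [[-0.145 -0.005  0.989]
 [-0.989  0.001 -0.145]
 [ 0.    -1.    -0.005]]
q [-0.202 -0.017  2.071 -0.     1.093 -0.057]
[-0.16331931 -0.16130977]
```

```bash

python3 -m crank '[[[-1,0,0,-0.5,0],[-1,0,0.6,0,0],[-1,0,0,0.4,0],[-1,0,0,0.3,0],[-1,0,0,0.3,0]]]'
python3 -c "
from h import *
s,M=st(); print(infen(s['tool_pos']))"
```

```text
time: 12.55
tool_pos: [0.4951, -0.0265, 0.0114]
tool_rot: [0.46, -0.466, 0.537, -0.532]
contact_force: [-17.8, -0.9, 17.5]
gripper_width: -0.007
t 12.55 pos [ 0.4951 -0.0265  0.0114] F [-17.8   -0.88  17.53] T [-0.41  2.82 -0.14] w -0.007
toolaxes cols x,y,z:
 [[-0.144 -0.011  0.99 ]
 [-0.99  -0.001 -0.144]
 [ 0.002 -1.    -0.01 ]]
q [-0.202  0.004  2.061 -0.003  1.087 -0.056]
[-0.16004724 -0.16210716]
```

```bash

python3 -m crank '[[[-1,0,0,0.2,0]]]'
python3 -m crank '[[[-1,0,0,0.2,0]]]'
python3 -c "
from h import *
s,M=st(); print(infen(s['tool_pos']))
d=cam('top'); save(d,'top8.png',(210,120,330,220),6)
d=cam('scene'); save(d,'scene8.png',(250,180,390,285),5)"
```

```text
time: 12.68
tool_pos: [0.4969, -0.0271, 0.0114]
tool_rot: [0.459, -0.466, 0.537, -0.533]
contact_force: [-17.8, -3.8, 17.4]
gripper_width: -0.003
time: 12.8
tool_pos: [0.4985, -0.0276, 0.0114]
tool_rot: [0.459, -0.466, 0.537, -0.532]
contact_force: [-19.0, -4.9, 18.8]
gripper_width: -0.003
t 12.8 pos [ 0.4985 -0.0276  0.0114] F [-18.99  -4.88  18.8 ] T [-0.76  3.11 -0.04] w -0.003
toolaxes cols x,y,z:
 [[-0.144 -0.012  0.99 ]
 [-0.99  -0.002 -0.144]
 [ 0.004 -1.    -0.012]]
q [-0.202  0.013  2.052 -0.005  1.088 -0.056]
[-0.15653798 -0.16273796]
```

View pics/top8.png

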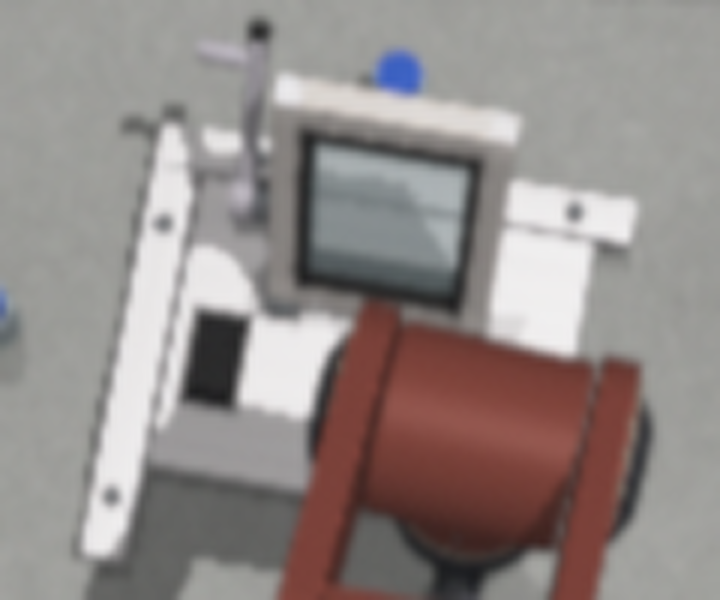

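View pics/scene8.png

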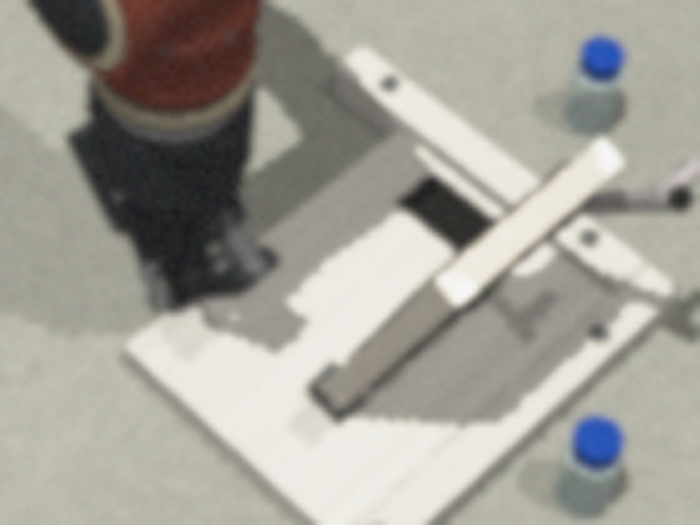

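```bash

python3 -m crank '[[[-1,0,0,0.2,0]]]'
python3 -m crank '[[[-1,0,0,0.2,0]]]'
python3 -c "
from h import *
s,M=st(); print(infen(s['tool_pos']))
t=cam('top');save(t,'top9.png',(210,120,330,220),6)
d=cam('scene'); save(d,'scene9.png',(250,180,390,285),5)"
```

```text
time: 13.02
tool_pos: [0.4988, -0.0277, 0.0114]
tool_rot: [0.458, -0.468, 0.538, -0.531]
contact_force: [-28.1, -2.6, 28.6]
gripper_width: -0.0
time: 13.15
tool_pos: [0.4989, -0.0277, 0.0113]
tool_rot: [0.457, -0.469, 0.54, -0.53]
contact_force: [-34.9, -3.1, 34.7]
gripper_width: 0.001
t 13.15 pos [ 0.4989 -0.0277  0.0113] F [-34.86  -3.06  34.67] T [-0.45  5.76 -0.02] w 0.001
toolaxes cols x,y,z:
 [[-0.143 -0.023  0.989]
 [-0.99  -0.001 -0.143]
 [ 0.004 -1.    -0.022]]
q [-0.202  0.021  2.044 -0.006  1.099 -0.055]
[-0.15613756 -0.16278501]
```

View pics/scene9.png

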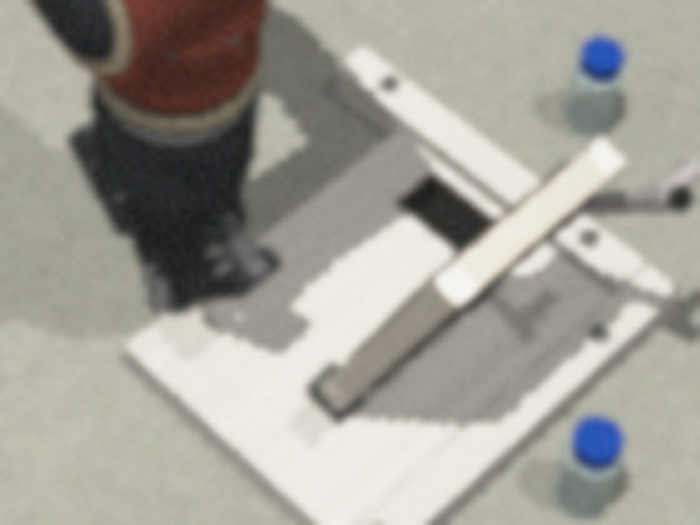

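View pics/top9.png

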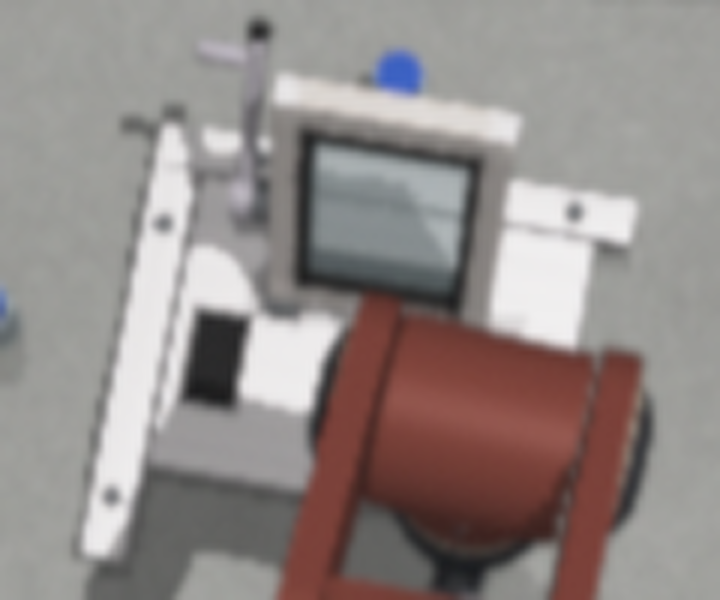

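```bash

python3 -m crank '[[[-1,0,0,-2,0],[-1,4,-0.5,-1,0],[-1,4,0,0,0],[-1,0,0,4,0],[-1,0,0,4,0],[-1,0,0,3,0],[-1,0,0,0,0]]]'
python3 -c "
from h import *
s,M=st(); print(infen(s['tool_pos']))
d=cam('top'); save(d,'top10.png',(210,120,330,220),6)"
```

```text
time: 14.12
tool_pos: [0.5759, -0.1186, 0.0164]
tool_rot: [-0.463, 0.462, -0.534, 0.535]
contact_force: [-0.2, -0.2, -0.5]
gripper_width: 0.004
t 14.125 pos [ 0.5759 -0.1186  0.0164] F [-0.2  -0.21 -0.47] T [-0.04  0.06 -0.04] w 0.004
toolaxes cols x,y,z:
 [[-0.145  0.001  0.989]
 [-0.989 -0.    -0.145]
 [ 0.    -1.     0.002]]
q [-0.33   0.193  1.846  0.     1.101 -0.184]
[-0.06688021 -0.24165042]
```

View pics/top10.png

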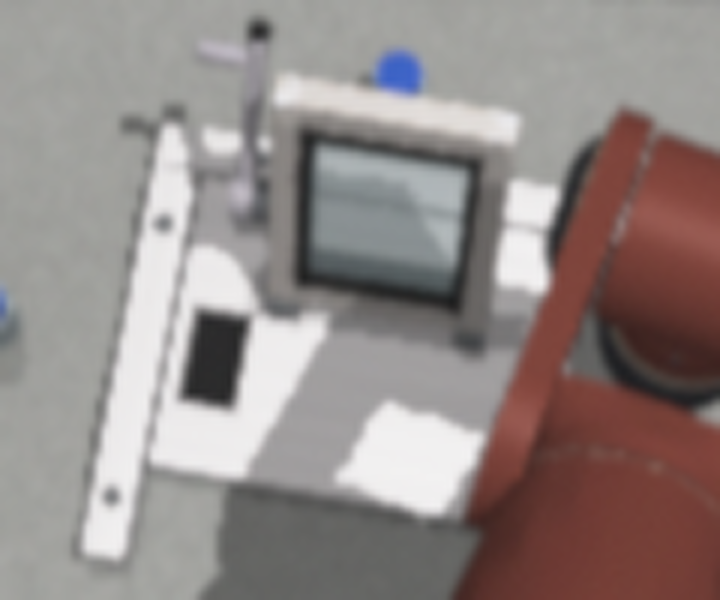

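```bash

python3 -m crank '[[[-1,-0.8,0.6,0,0],[-1,-0.7,0,0,0],[-1,-0.5,0,0,0],[-1,-0.4,0,0,0]]]'
python3 -m crank '[[[-1,-0.3,0,0,0],[-1,-0.3,0,0,0]]]'
python3 -c "
from h import *
s,M=st(); print(infen(s['tool_pos']))"
python3 -m crank '[[[-1,-0.2,0,0,0]]]'
python3 -m crank '[[[-1,-0.2,0,0,0]]]'
python3 -c "
from h import *
s,M=st(); print(infen(s['tool_pos']))"
```

```text
time: 14.68
tool_pos: [0.5775, -0.0938, 0.0106]
tool_rot: [-0.463, 0.462, -0.535, 0.535]
contact_force: [0.3, 0.4, 0.2]
gripper_width: 0.004
time: 14.92
tool_pos: [0.5786, -0.0882, 0.0105]
tool_rot: [-0.462, 0.462, -0.535, 0.535]
contact_force: [-0.5, 0.4, 1.0]
gripper_width: -0.001
t 14.925 pos [ 0.5786 -0.0882  0.0105] F [-0.54  0.44  0.97] T [-0.    0.02  0.01] w -0.001
toolaxes cols x,y,z:
 [[-0.145  0.     0.989]
 [-0.989 -0.    -0.145]
 [ 0.    -1.     0.   ]]
q [-0.278  0.197  1.853 -0.     1.091 -0.133]
[-0.06862472 -0.21127118]
time: 15.05
tool_pos: [0.5787, -0.0874, 0.0106]
tool_rot: [-0.462, 0.463, -0.534, 0.535]
contact_force: [-0.1, -5.0, -0.2]
gripper_width: 0.001
time: 15.18
tool_pos: [0.5789, -0.0859, 0.0105]
tool_rot: [-0.462, 0.463, -0.534, 0.536]
contact_force: [-2.8, -11.2, 0.6]
gripper_width: -0.002
t 15.175 pos [ 0.5789 -0.0859  0.0105] F [ -2.77 -11.21   0.55] T [-1.67  0.41 -0.04] w -0.002
toolaxes cols x,y,z:
 [[-0.144 -0.     0.99 ]
 [-0.99  -0.003 -0.144]
 [ 0.003 -1.     0.   ]]
q [-0.273  0.197  1.853 -0.004  1.091 -0.126]
[-0.06859986 -0.20889212]
```

```bash

python3 -m crank '[[[-1,-0.2,0,0,0]]]'
python3 -m crank '[[[-1,-0.2,0,0,0]]]'
python3 -m crank '[[[-1,-0.2,0,0,0]]]'
python3 -c "
from h import *
s,M=st(); print(infen(s['tool_pos']))"
```

```text
time: 15.3
tool_pos: [0.579, -0.0858, 0.0106]
tool_rot: [-0.461, 0.465, -0.533, 0.536]
contact_force: [-4.4, -15.6, -0.2]
gripper_width: 0.003
time: 15.42
tool_pos: [0.579, -0.0857, 0.0107]
tool_rot: [-0.46, 0.466, -0.532, 0.537]
contact_force: [-5.0, -22.2, -0.3]
gripper_width: -0.001
time: 15.55
tool_pos: [0.579, -0.0856, 0.0107]
tool_rot: [-0.459, 0.467, -0.531, 0.538]
contact_force: [-6.2, -29.1, 0.6]
gripper_width: 0.0
t 15.55 pos [ 0.579  -0.0856  0.0107] F [ -6.2  -29.12   0.57] T [-4.81  1.05  0.07] w 0.0
toolaxes cols x,y,z:
 [[-0.143 -0.002  0.99 ]
 [-0.99  -0.015 -0.143]
 [ 0.015 -1.    -0.   ]]
q [-0.267  0.197  1.853 -0.017  1.09  -0.116]
[-0.06853435 -0.20861912]
```

Both pushes ended against a hard stop (35 N in x, 29 N in y). I'll lift clear and check.

```bash

python3 -m crank '[[[-1,1.5,0,0,0],[-1,2,-3,0,0],[-1,2,-5,0,0],[-1,2,-5,0,0],[-1,0,-5,0,0],[-1,0,-5,0,0],[-1,0,-1,0,0],[-1,0,0,0,0]]]'
python3 -c "
from h import *
s,M=st(); print(infen(s['tool_pos']))
d=cam('top'); save(d,'top11.png',(210,120,330,220),6)
d=cam('scene'); save(d,'scene11.png',(250,170,390,275),5)"
```

```text
time: 16.55
tool_pos: [0.5693, -0.1526, 0.2507]
tool_rot: [-0.463, 0.462, -0.535, 0.535]
contact_force: [-0.4, -0.2, -0.4]
gripper_width: -0.0
t 16.55 pos [ 0.5693 -0.1526  0.2507] F [-0.38 -0.16 -0.44] T [0.03 0.   0.03] w -0.0
toolaxes cols x,y,z:
 [[-0.145  0.001  0.989]
 [-0.989  0.    -0.145]
 [-0.    -1.     0.001]]
q [-3.880e-01 -4.300e-02  1.677e+00  1.000e-03  1.507e+00 -2.430e-01]
[-0.06855211 -0.27626488]
```

View pics/top11.png

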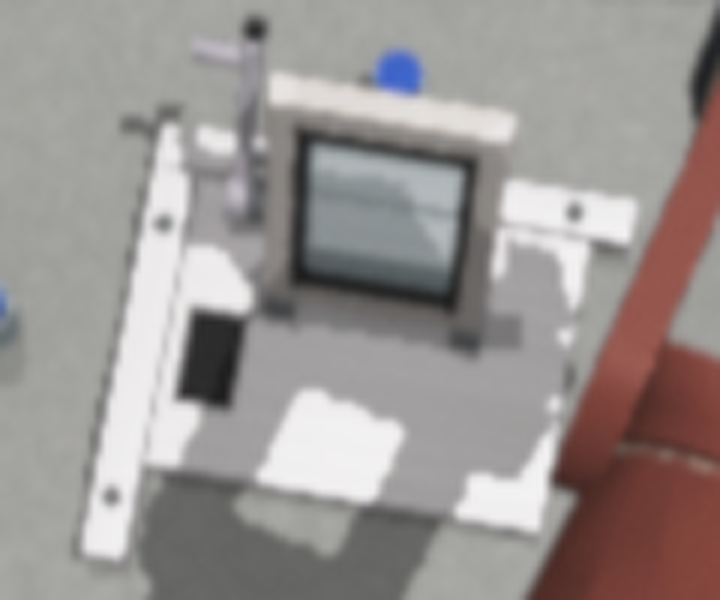

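View pics/scene11.png

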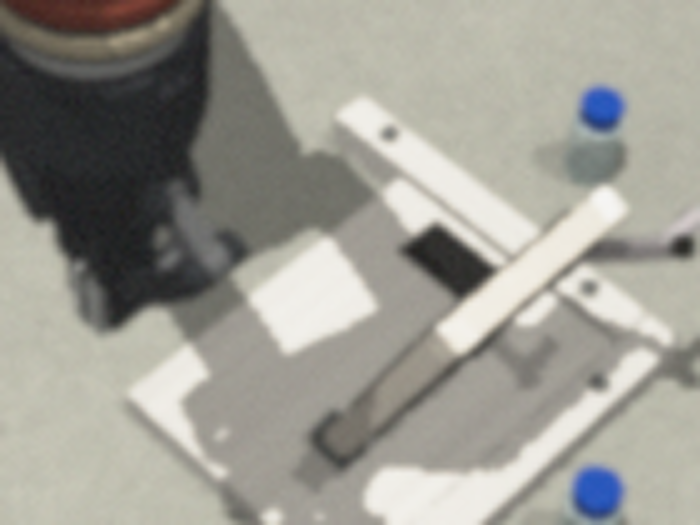

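```bash
python3 - <<'E'
from h import *
t=cam("top"); s=cam("scene")
T=lambda u,v:(u/6+210-.42,v/6+120-.42)
S=lambda u,v:(u/5+250-.4,v/5+170-.4)
for n,p,z in [("NL",(148,466),.018),("NR",(541,534),.018),("FR",(589,246),.018)]:
    print("top",n,np.round(infen(onplane(t,*T(*p),z)),4))
for n,p,z in [("NR",(127,394),.018)]:
    print("scene",n,np.round(infen(onplane(s,*S(*p),z)),4))
def stand(x,y,z): return np.array([*fen(-.075+x,-.1+y),z])
for n,p in [("tab71",(.0978,.071,.1533)),("tab95",(.0978,.095,.1533)),("foot",(.0474+.094*np.sin(.75),.068,.0992+.094*np.cos(.75))),("topL",(.02+.17*np.sin(.35),.055,.024+.17*np.cos(.35)))]:
    u=proj(t,stand(*p)); v=proj(s,stand(*p)); print(n,np.round((u-[210,120])*6),np.round((v-[250,170])*5))
E
```

```text
top NL [-0.1517 -0.0027]
top NR [-0.1519 -0.2004]
top FR [-0.0043 -0.2   ]
scene NR [-0.1479 -0.1982]
tab71 [243.  54.] [658. 241.]
tab95 [191.  45.] [692. 212.]
foot [253.  16.] [685. 243.]
topL [266.  81.] [612. 194.]
```

```bash
python3 - <<'E'
from h import *
t=cam("top"); s=cam("scene")
for z in (0,.1,.15,.2): print(z,onplane(t,225,103,z),onplane(t,225,85,z), onplane(t,225,50,z))
print([np.round(tri([ray(t,a,b),ray(s,c,d)]),3) for a,b,c,d in [((224),(85.),460,235),((342),(86.),372,325)]])
print(fen(.05,-.013), fen(.05,-.013)+EX*.042+EY*0.038)
E
```

```text
0 [0.82327156 0.1727126  0.        ] [0.88147847 0.17522691 0.        ] [0.99642326 0.18019206 0.        ]
0.1 [0.78624701 0.15892656 0.1       ] [0.84007581 0.16125175 0.1       ] [0.94637488 0.16584344 0.1       ]
0.15 [0.76773473 0.15203354 0.15      ] [0.81937448 0.15426417 0.15      ] [0.92135069 0.15866913 0.15      ]
0.2 [0.74922245 0.14514052 0.2       ] [0.79867315 0.14727659 0.2       ] [0.8963265  0.15149482 0.2       ]
[array([0.842, 0.167, 0.117]), array([ 0.811, -0.164,  0.186])]
[0.72441717 0.0909599 ] [0.77143524 0.12253996]
```

The stand is now square and flush: near edge at fence x -152 and -152 mm, right edge at y -200 and -200 mm, both within calibration error. The tab appears where predicted, top crop (191..243, 45..54). The next move takes the shut fingers behind it.

```bash

python3 -m crank '[[[-1,-4,-0.5,2,0],[-1,-4.5,0,2,0],[-1,-4.5,0,2,0],[-1,-4.5,0,2,0],[-1,-4.5,0,2,0],[-1,-4.3,0,2,0],[-1,0,0,0,0]]]'
python3 -c "
from h import *
s,M=st(); print(infen(s['tool_pos']))"
```

```text
time: 17.73
tool_pos: [0.7263, 0.0931, 0.2533]
tool_rot: [0.463, -0.464, 0.535, -0.533]
contact_force: [-1.2, -0.6, -0.2]
gripper_width: -0.0
t 17.725 pos [0.7263 0.0931 0.2533] F [-1.16 -0.59 -0.23] T [ 0.03 -0.02  0.02] w -0.0
toolaxes cols x,y,z:
 [[-0.141 -0.002  0.99 ]
 [-0.99   0.    -0.141]
 [-0.    -1.    -0.002]]
q [2.600e-02 2.910e-01 1.310e+00 1.000e-03 1.544e+00 1.670e-01]
[ 0.05153209 -0.01063698]
```

```bash

python3 -m crank '[[[-1,0.1,4,0,0],[-1,0,4,0,0],[-1,0,3.6,0,0],[-1,0,0,0,0]]]'
python3 -c "
from h import *
s,M=st(); print(infen(s['tool_pos']))
d=cam('top'); save(d,'top12.png',(210,110,330,210),6)
d=cam('scene'); save(d,'scene12.png',(270,140,410,245),5)"
```

```text
time: 18.23
tool_pos: [0.7224, 0.0881, 0.134]
tool_rot: [0.459, -0.465, 0.537, -0.533]
contact_force: [0.3, -0.0, -0.5]
gripper_width: 0.004
t 18.225 pos [0.7224 0.0881 0.134 ] F [ 0.3  -0.04 -0.5 ] T [-0.02  0.   -0.02] w 0.004
toolaxes cols x,y,z:
 [[-0.146 -0.009  0.989]
 [-0.989 -0.    -0.146]
 [ 0.002 -1.    -0.009]]
q [ 0.019  0.362  1.423 -0.     1.366  0.166]
[ 0.04836902 -0.01609694]
```

View pics/scene12.png

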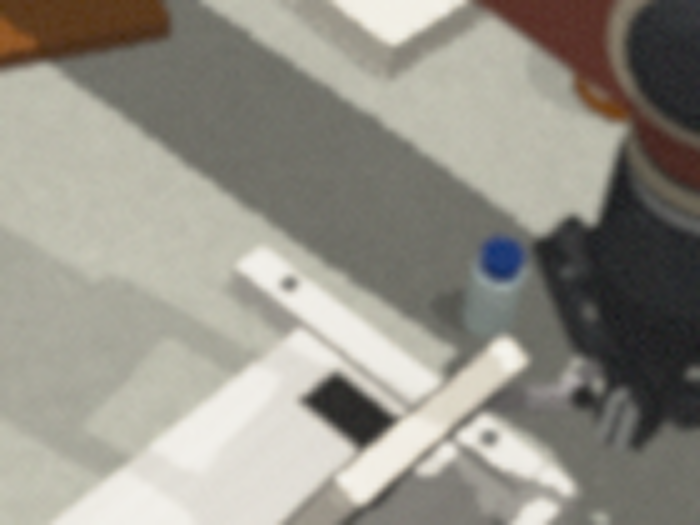

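The fingers are just behind the tab, at scene crop (620,415) against tab (550,390). I'll push towards the robot and raise the tool slightly as the tab rises.

```bash

python3 -m crank '[[[-1,-0.3,0,-0.6,0],[-1,0,0,-0.8,0],[-1,0,-0.1,-0.8,0],[-1,0,-0.2,-0.8,0]]]'
python3 -c "
from h import *
s,M=st(); print(infen(s['tool_pos']))
d=cam('top'); save(d,'top13.png',(210,110,330,210),6)
d=cam('scene'); save(d,'scene13.png',(270,140,410,245),5)"
```

```text
time: 18.82
tool_pos: [0.6978, 0.0966, 0.1458]
tool_rot: [-0.464, 0.461, -0.534, 0.536]
contact_force: [2.0, -0.0, 2.1]
gripper_width: 0.001
t 18.825 pos [0.6978 0.0966 0.1458] F [ 2.01 -0.03  2.12] T [-0.03 -0.1   0.04] w 0.001
toolaxes cols x,y,z:
 [[-0.145  0.006  0.989]
 [-0.989  0.    -0.145]
 [-0.001 -1.     0.006]]
q [ 0.032  0.291  1.49  -0.     1.354  0.177]
[ 0.02282064 -0.01121553]
```

View pics/scene13.png

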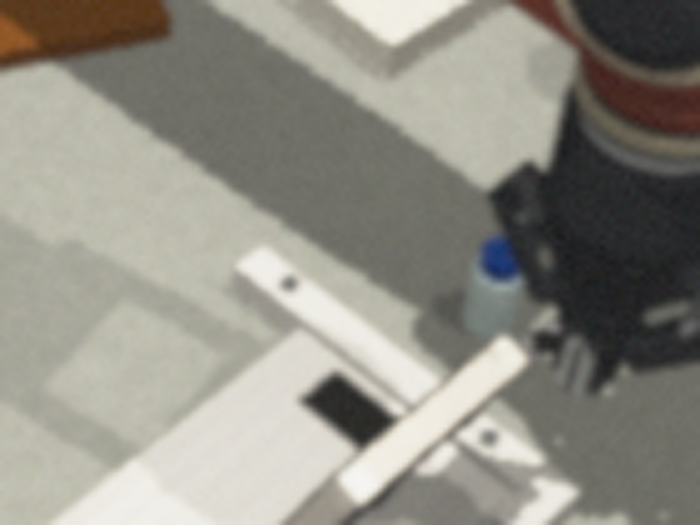

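```bash

python3 -m crank '[[[-1,0,0,-0.8,0],[-1,0,0,-0.8,0],[-1,0,0,-0.8,0],[-1,0,0,-0.8,0]]]'
python3 -c "
from h import *
s,M=st(); print(infen(s['tool_pos']))
d=cam('top'); save(d,'top14.png',(210,110,330,210),6)
d=cam('scene'); save(d,'scene14.png',(270,140,410,245),5)"
```

```text
time: 19.42
tool_pos: [0.664, 0.1012, 0.142]
tool_rot: [0.462, -0.463, 0.535, -0.535]
contact_force: [-0.6, -0.6, -0.4]
gripper_width: 0.002
t 19.425 pos [0.664  0.1012 0.142 ] F [-0.58 -0.57 -0.44] T [0.   0.01 0.01] w 0.002
toolaxes cols x,y,z:
 [[-0.145 -0.001  0.989]
 [-0.989 -0.    -0.145]
 [ 0.    -1.    -0.001]]
q [ 0.041  0.226  1.574 -0.     1.342  0.186]
[-0.0113106  -0.01154162]
```

View pics/scene14.png

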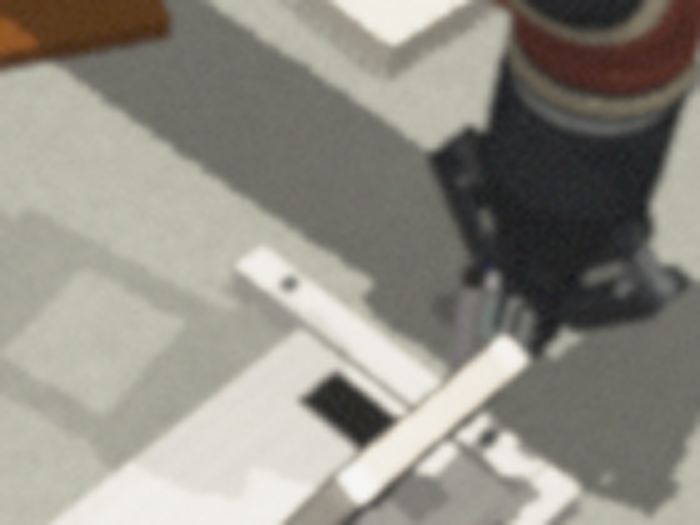

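```bash

python3 -m crank '[[[-1,0,0,-0.8,0],[-1,0,0,-0.8,0],[-1,0,0,-0.8,0],[-1,0,0,0,0],[-1,0,0,0,0]]]'
python3 -c "
from h import *
s,M=st(); print(infen(s['tool_pos']))
d=cam('top'); save(d,'top15.png',(210,110,330,210),6)
d=cam('scene'); save(d,'scene15.png',(250,150,390,255),5)"
```

```text
time: 20.15
tool_pos: [0.6412, 0.1046, 0.1425]
tool_rot: [-0.462, 0.462, -0.535, 0.535]
contact_force: [-0.1, -0.3, -0.4]
gripper_width: -0.001
t 20.15 pos [0.6412 0.1046 0.1425] F [-0.08 -0.32 -0.42] T [0.03 0.01 0.04] w -0.001
toolaxes cols x,y,z:
 [[-0.145  0.     0.989]
 [-0.989 -0.    -0.145]
 [-0.    -1.     0.   ]]
q [ 0.047  0.176  1.631 -0.     1.334  0.193]
[-0.03433051 -0.01145507]
```

View pics/scene15.png

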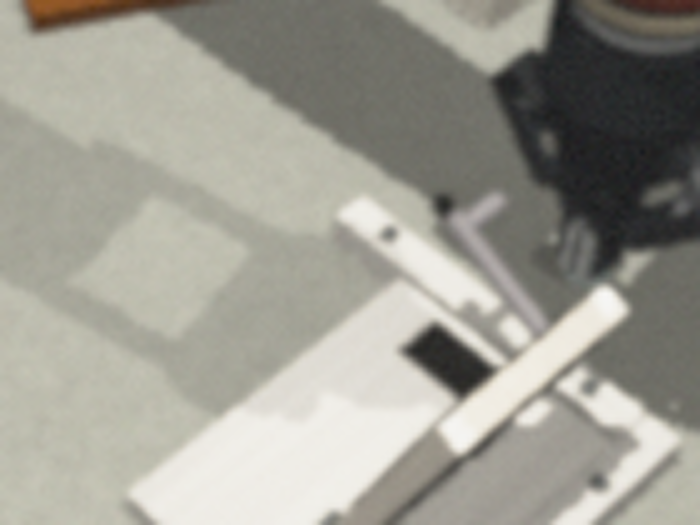

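The leg has gone over centre and is falling towards the robot's side, its tab at scene crop (485,210). I'll raise the fingers and watch.

```bash

python3 -m crank '[[[-1,0,-2,0,0],[-1,0,-4,0,0],[-1,0,-4,0,0],[-1,0,-2,0,0],[-1,0,0,0,0]]]'
python3 -c "
from h import *
s,M=st(); print(infen(s['tool_pos']))
d=cam('top'); save(d,'top16.png',(210,110,330,210),6)
d=cam('scene'); save(d,'scene16.png',(250,150,390,255),5)"
```

```text
time: 20.88
tool_pos: [0.6421, 0.1046, 0.2651]
tool_rot: [-0.464, 0.461, -0.534, 0.536]
contact_force: [0.1, -0.5, -0.4]
gripper_width: -0.003
t 20.875 pos [0.6421 0.1046 0.2651] F [ 0.13 -0.49 -0.4 ] T [-0.01  0.02  0.02] w -0.003
toolaxes cols x,y,z:
 [[-0.145  0.004  0.989]
 [-0.989  0.    -0.145]
 [-0.001 -1.     0.004]]
q [ 0.047  0.092  1.516 -0.     1.53   0.193]
[-0.03338467 -0.01127494]
```

View pics/scene16.png

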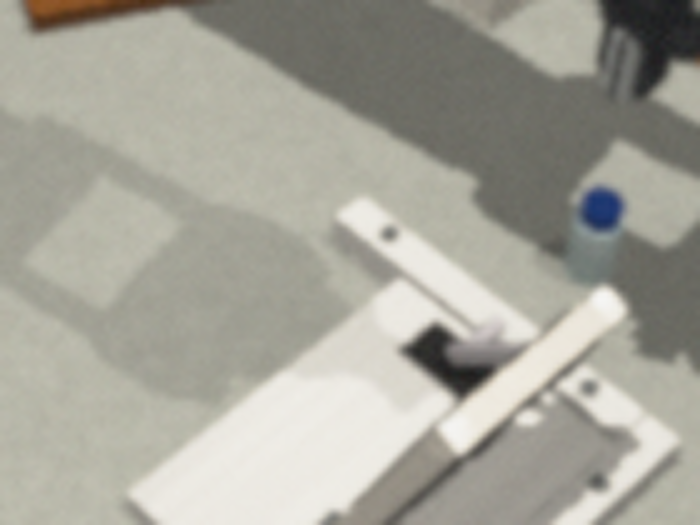

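```bash
python3 - <<'E'
from h import *
s=cam("scene")
def stand(x,y,z): return np.array([*fen(-.075+x,-.1+y),z])
for th in (3.105,2.9,2.7):
    b=th-.75
    for n,r,y in [("tab72",.074,.072),("tab95",.074,.095),("foot",.094,.068)]:
        p=stand(.0474-r*np.sin(b),y,.0992+r*np.cos(b)); print(th,n,np.round((proj(s,p)-[250,150])*5))
save(s,"scene17.png",(320,200,370,240),14)
E
```

```text
3.105 tab72 [463. 347.]
3.105 tab95 [493. 322.]
3.105 foot [434. 352.]
2.9 tab72 [451. 322.]
2.9 tab95 [482. 297.]
2.9 foot [419. 320.]
2.7 tab72 [444. 298.]
2.7 tab95 [474. 274.]
2.7 foot [410. 291.]
```

View pics/scene17.png

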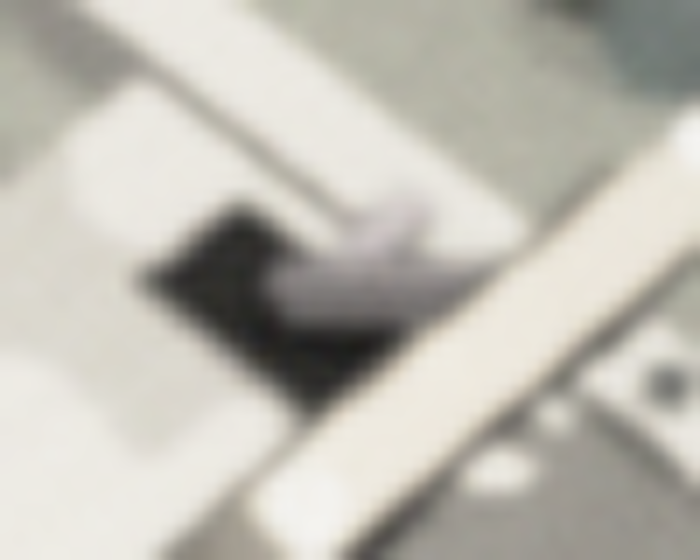

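The leg is down: the tab end at scene pixel (350,214) matches the prediction for 3.105 rad, and 0.2 rad short would be 25 crop px away. Now I open to half and straddle the leaning top rail at its middle.

```bash

python3 -m crank '[[[0,3,0,1.2,0],[0,3,0,1.2,0],[0,2.9,0,1.2,0],[0,0,0,0,0],[0,0,0,0,0]]]'
python3 -c "
from h import *
s,M=st(); print(infen(s['tool_pos']))
t=cam('top'); save(t,'top18.png',(210,110,330,210),6)
d=cam('scene'); save(d,'scene18.png',(270,150,410,255),5)
d=cam('wrist'); save(d,'wrist18.png')"
```

```text
time: 21.65
tool_pos: [0.6631, 0.0118, 0.2606]
tool_rot: [0.462, -0.463, 0.536, -0.534]
contact_force: [-0.1, -0.3, 0.1]
gripper_width: 0.499
t 21.65 pos [0.6631 0.0118 0.2606] F [-0.07 -0.29  0.11] T [ 0.02  0.01 -0.  ] w 0.499
toolaxes cols x,y,z:
 [[-0.145 -0.003  0.989]
 [-0.989  0.001 -0.145]
 [-0.    -1.    -0.003]]
q [-0.095  0.128  1.484  0.     1.532  0.051]
[ 0.0006954  -0.10016271]
```

View pics/scene18.png

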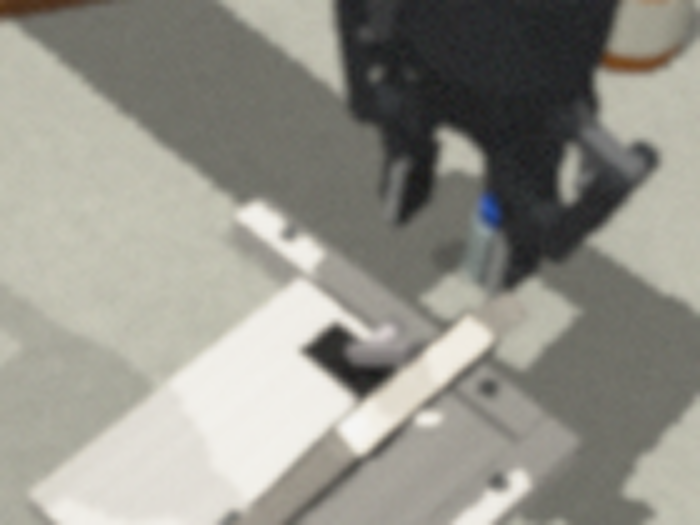

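View pics/wrist18.png

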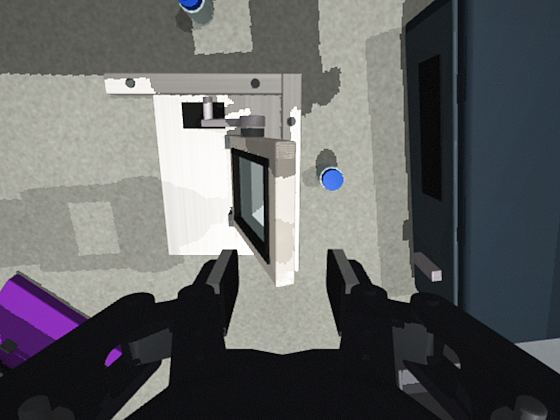

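The wrist view shows the rail centred between the fingers (column about 285), the leg's foot over the black pad, and the base flush in the corner. Descending.

```bash

python3 -m crank '[[[0,0,3.5,0,0],[0,0,3.5,0,0],[0,0,2.1,0,0],[0,0,0,0,0]]]'
python3 -c "
from h import *
s,M=st(); print(infen(s['tool_pos']))
d=cam('scene'); save(d,'scene19.png',(270,150,410,255),5)
d=cam('wrist'); save(d,'wrist19.png')"
```

```text
time: 22.3
tool_pos: [0.6625, 0.0119, 0.1691]
tool_rot: [0.462, -0.464, 0.536, -0.534]
contact_force: [0.1, -0.7, 0.3]
gripper_width: 0.499
t 22.3 pos [0.6625 0.0119 0.1691] F [ 0.05 -0.68  0.33] T [0.01 0.03 0.04] w 0.499
toolaxes cols x,y,z:
 [[-0.144 -0.004  0.99 ]
 [-0.99   0.    -0.144]
 [ 0.    -1.    -0.004]]
q [-0.094  0.185  1.574  0.     1.386  0.05 ]
[ 9.46324746e-05 -1.00123673e-01]
```

View pics/scene19.png

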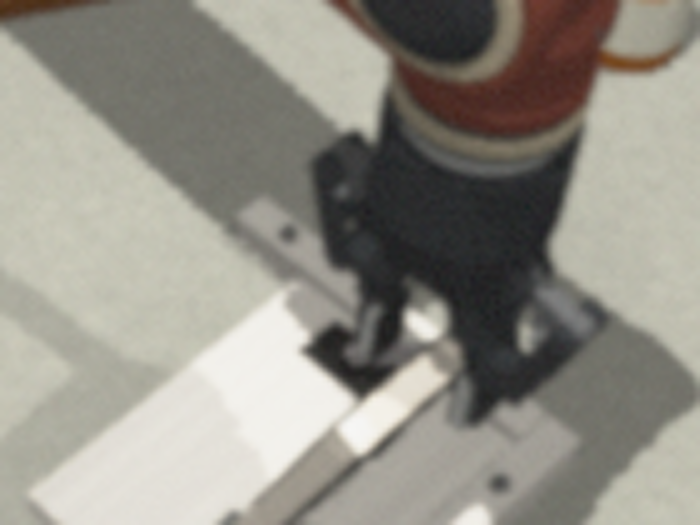

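View pics/wrist19.png

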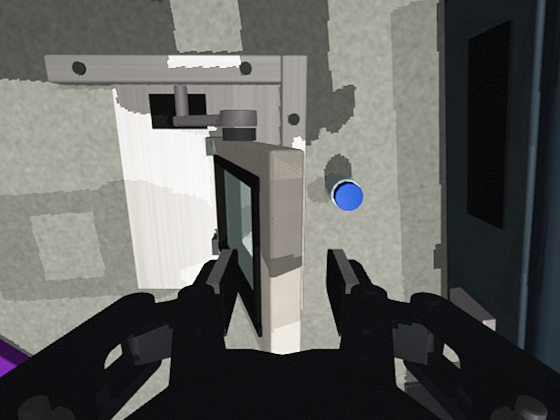

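```bash

python3 -m crank '[[[0,0,0,-0.8,0],[0,0,0,-0.8,0],[0,0,0,-0.8,0],[0,0,0,-0.8,0],[0,0,0,-0.8,0],[0,0,0,-0.6,0]]]'
python3 -c "
from h import *
s,M=st(); print(infen(s['tool_pos']))
d=cam('wrist'); save(d,'wrist20.png')"
```

```text
time: 23.15
tool_pos: [0.6176, 0.0181, 0.1713]
tool_rot: [0.462, -0.462, 0.535, -0.535]
contact_force: [2.5, 0.4, 1.1]
gripper_width: 0.503
t 23.15 pos [0.6176 0.0181 0.1713] F [2.49 0.44 1.08] T [-0.09 -0.35  0.01] w 0.503
toolaxes cols x,y,z:
 [[-0.145 -0.     0.989]
 [-0.989  0.    -0.145]
 [ 0.    -1.    -0.   ]]
q [-0.091  0.079  1.687 -0.     1.376  0.054]
[-0.04521274 -0.10044703]
```

View pics/wrist20.png

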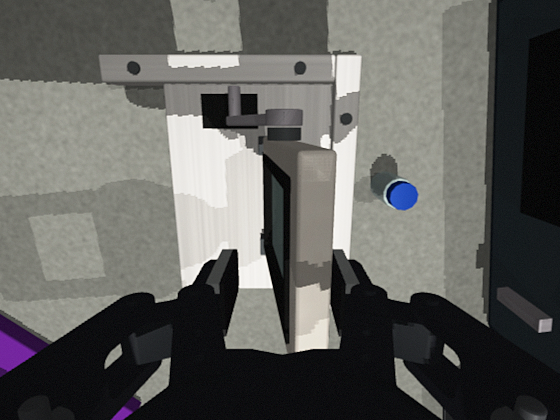

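The frame is coming up on the far finger at about 2.5 N. The last part goes in small steps.

```bash

python3 -m crank '[[[0,0,0,-0.6,0],[0,0,0,-0.6,0],[0,0,0,-0.4,0],[0,0,0,0,0]]]'
python3 -c "
from h import *
s,M=st(); print(infen(s['tool_pos']))"
python3 -m crank '[[[0,0,0,-0.2,0],[0,0,0,0,0]]]'
python3 -c "
from h import *
s,M=st(); print(infen(s['tool_pos']))
d=cam('wrist'); save(d,'wrist21.png')
d=cam('scene'); save(d,'scene21.png',(250,150,390,255),5)"
```

```text
time: 23.7
tool_pos: [0.602, 0.0204, 0.1711]
tool_rot: [0.462, -0.462, 0.535, -0.535]
contact_force: [2.5, -0.4, 1.7]
gripper_width: 0.502
t 23.7 pos [0.602  0.0204 0.1711] F [ 2.54 -0.4   1.71] T [ 0.   -0.29 -0.06] w 0.502
toolaxes cols x,y,z:
 [[-0.145 -0.001  0.989]
 [-0.989  0.    -0.145]
 [ 0.    -1.    -0.001]]
q [-0.09   0.044  1.724  0.     1.374  0.056]
[-0.06098518 -0.10042161]
time: 23.95
tool_pos: [0.6004, 0.0206, 0.1713]
tool_rot: [0.462, -0.462, 0.535, -0.535]
contact_force: [2.5, -0.1, 1.6]
gripper_width: 0.498
t 23.95 pos [0.6004 0.0206 0.1713] F [ 2.49 -0.11  1.63] T [-0.02 -0.27  0.03] w 0.498
toolaxes cols x,y,z:
 [[-0.145 -0.     0.989]
 [-0.989  0.    -0.145]
 [-0.    -1.    -0.   ]]
q [-0.09   0.04   1.728  0.     1.374  0.056]
[-0.06262998 -0.10040629]
```

View pics/wrist21.png

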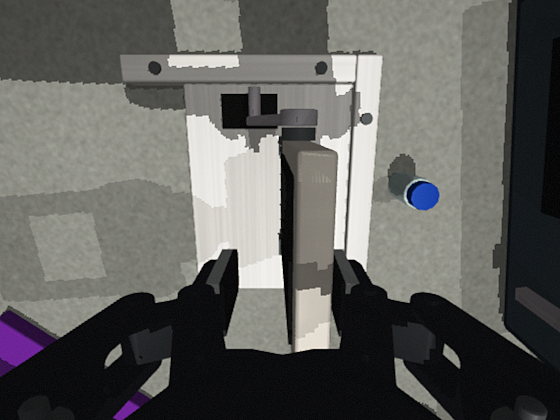

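View pics/scene21.png

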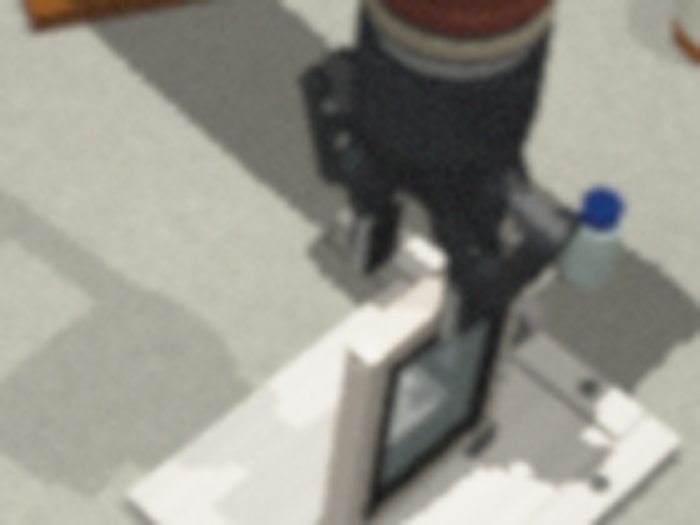

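```bash

for i in 1; do python3 -m crank '[[[0,0,0,-0.2,0],[0,0,0,0,0]]]'; done
python3 -m crank '[[[0,0,0,-0.1,0],[0,0,0,0,0]]]'
python3 -m crank '[[[0,0,0,-0.1,0],[0,0,0,0,0]]]'
python3 -c "
from h import *
s,M=st(); print(infen(s['tool_pos']))"
```

```text
time: 24.3
tool_pos: [0.5984, 0.0209, 0.1714]
tool_rot: [-0.462, 0.462, -0.535, 0.535]
contact_force: [1.7, -0.2, 1.5]
gripper_width: 0.501
time: 24.55
tool_pos: [0.5975, 0.021, 0.1715]
tool_rot: [-0.462, 0.462, -0.535, 0.535]
contact_force: [1.1, 0.3, 1.2]
gripper_width: 0.5
time: 24.8
tool_pos: [0.5965, 0.0212, 0.1714]
tool_rot: [0.462, -0.462, 0.535, -0.535]
contact_force: [1.4, -0.4, 1.8]
gripper_width: 0.5
t 24.8 pos [0.5965 0.0212 0.1714] F [ 1.38 -0.43  1.85] T [-0.01 -0.29 -0.02] w 0.5
toolaxes cols x,y,z:
 [[-0.145 -0.     0.989]
 [-0.989 -0.    -0.145]
 [ 0.    -1.    -0.   ]]
q [-0.089  0.03   1.738 -0.     1.374  0.056]
[-0.06661067 -0.10041086]
```

```bash

python3 -m crank '[[[0,0,0,-0.1,0],[0,0,0,0,0]]]'
python3 -m crank '[[[0,0,0,-0.1,0],[0,0,0,0,0]]]'
python3 -c "
from h import *
s,M=st(); print(infen(s['tool_pos']))
d=cam('wrist'); save(d,'wrist22.png',(150,60,450,360),2)
d=cam('scene'); save(d,'scene22.png',(290,190,390,270),7)"
```

```text
time: 25.05
tool_pos: [0.5955, 0.0213, 0.1713]
tool_rot: [0.462, -0.462, 0.535, -0.535]
contact_force: [1.6, -1.2, 1.6]
gripper_width: 0.502
time: 25.3
tool_pos: [0.5946, 0.0214, 0.1714]
tool_rot: [-0.462, 0.462, -0.535, 0.535]
contact_force: [1.7, -0.4, 1.6]
gripper_width: 0.502
t 25.3 pos [0.5946 0.0214 0.1714] F [ 1.75 -0.42  1.62] T [-0.07 -0.33 -0.05] w 0.502
toolaxes cols x,y,z:
 [[-0.145  0.     0.989]
 [-0.989 -0.    -0.145]
 [ 0.    -1.     0.   ]]
q [-0.089  0.026  1.742 -0.     1.373  0.056]
[-0.06853042 -0.10044606]
```

View pics/wrist22.png

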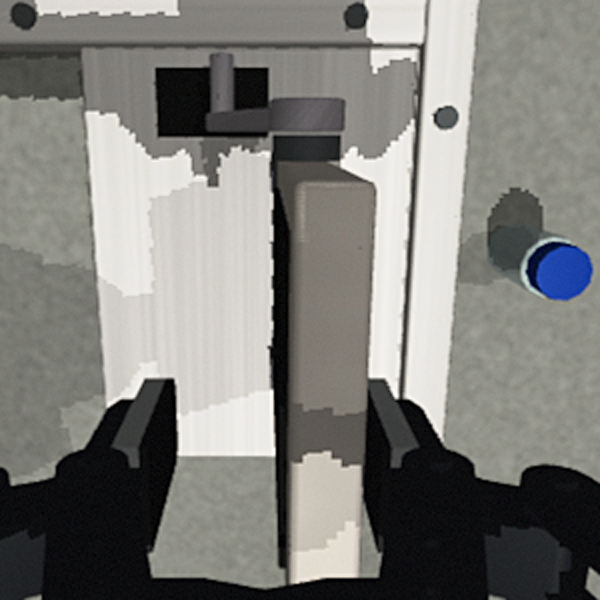

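View pics/scene22.png

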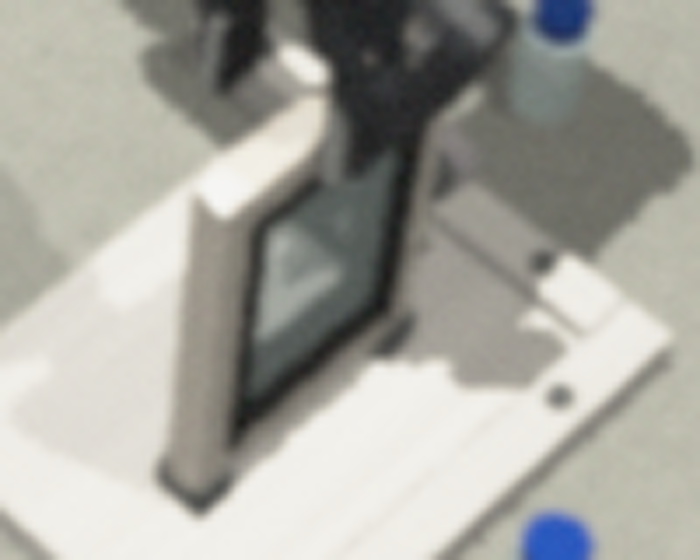

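```bash
cat >> h.py <<'E'
def stand(x,y,z): return np.array([*fen(-.075+x,-.1+y),z])
def frp(th,x,y,z): return stand(.02+z*np.sin(th)+x*np.cos(th),y,.024+z*np.cos(th)-x*np.sin(th))
E
python3 - <<'E'
from h import *
s=cam("scene");w=cam("wrist")
for th in (0.06,0.03,0,-.03):
    print(th,[np.round((proj(s,frp(th,x,y,.17))-[290,190])*7) for x,y in ((-.008,-.055),(.008,-.055))], 'wrist',[np.round((proj(w,frp(th,x,.055,.17))-[150,60])*2) for x in (-.008,.008)],[np.round((proj(w,frp(th,x,.055,.0))-[150,60])*2) for x in (-.008,.008)])
print('base ref', np.round((proj(w,stand(-.075,-.1,.018))-[150,60])*2),np.round((proj(w,[*fen(0,0),.025])-[150,60])*2), np.round((proj(s,[*fen(.022,.022),.025])-[290,190])*7), np.round((proj(s,[*fen(.022,-.22),.025])-[290,190])*7))
E
```

```text
0.06 [array([204., 202.]), array([243., 235.])] wrist [array([343., 188.]), array([427., 187.])] [array([274., 155.]), array([309., 155.])]
0.03 [array([192., 192.]), array([230., 224.])] wrist [array([316., 188.]), array([401., 187.])] [array([274., 155.]), array([310., 155.])]
0 [array([180., 183.]), array([218., 214.])] wrist [array([289., 188.]), array([374., 188.])] [array([274., 155.]), array([310., 155.])]
-0.03 [array([168., 174.]), array([206., 203.])] wrist [array([262., 188.]), array([347., 188.])] [array([274., 155.]), array([310., 155.])]
base ref [106. 460.] [421.  48.] [668. 331.] [201. 759.]
```

```bash

python3 -m crank '[[[0,0,0,-0.1,0],[0,0,0,0,0]]]'
python3 -m crank '[[[0,0,0,-0.1,0],[0,0,0,0,0]]]'
python3 -c "
from h import *
s,M=st(); print(infen(s['tool_pos']))"
```

```text
time: 25.75
tool_pos: [0.5937, 0.0216, 0.1715]
tool_rot: [-0.462, 0.462, -0.535, 0.535]
contact_force: [2.0, -0.3, 0.1]
gripper_width: 0.501
time: 26.0
tool_pos: [0.5928, 0.0217, 0.1715]
tool_rot: [-0.463, 0.462, -0.535, 0.535]
contact_force: [3.0, -1.3, 1.4]
gripper_width: 0.5
t 26.0 pos [0.5928 0.0217 0.1715] F [ 2.98 -1.32  1.44] T [-0.15 -0.6  -0.09] w 0.5
toolaxes cols x,y,z:
 [[-0.145  0.001  0.989]
 [-0.989 -0.    -0.145]
 [ 0.    -1.     0.001]]
q [-0.089  0.021  1.747 -0.     1.373  0.057]
[-0.07036512 -0.10042682]
```

```bash

python3 -m crank '[[[0,0,0,0,0],[0,0,0,0,0]]]'
python3 -c "
from h import *
F=[]
for i in range(4):
  d=cam('wrist'); s=state(); F.append(np.r_[s['contact_force'],s['ft_torque'][1]])
print(np.round(F,2)); s,M=st(); print(infen(s['tool_pos']))
save(d,'wrist23.png',(150,60,450,360),2)
d=cam('scene'); save(d,'scene23.png',(290,190,390,270),7)
print((proj(cam('wrist'),frp(0,-.008,.055,.17))-[150,60])*2,(proj(cam('wrist'),frp(0,.008,.055,.17))-[150,60])*2)"
```

```text
time: 26.25
tool_pos: [0.5927, 0.0217, 0.1715]
tool_rot: [-0.462, 0.462, -0.535, 0.535]
contact_force: [4.5, -0.9, 1.3]
gripper_width: 0.5
[[ 3.3  -0.55  0.46 -0.59]
 [ 3.43 -1.31  2.36 -0.62]
 [ 3.72  0.33  1.14 -0.59]
 [ 3.98 -0.49  0.7  -0.61]]
t 26.45 pos [0.5927 0.0217 0.1715] F [ 3.98 -0.49  0.7 ] T [-0.14 -0.61  0.01] w 0.5
toolaxes cols x,y,z:
 [[-0.145  0.     0.989]
 [-0.989 -0.    -0.145]
 [ 0.    -1.     0.   ]]
q [-0.089  0.021  1.747 -0.     1.373  0.057]
[-0.0704566  -0.10044015]
[299.3202427 187.5559107] [384.16013567 187.47100375]
```

View pics/wrist23.png

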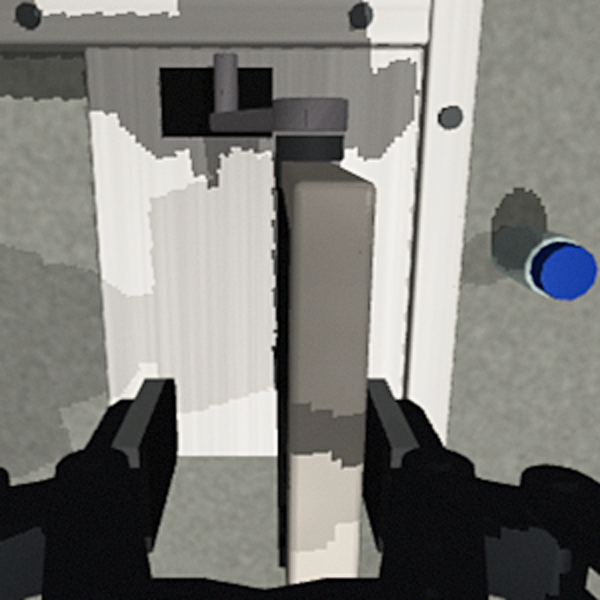

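View pics/scene23.png

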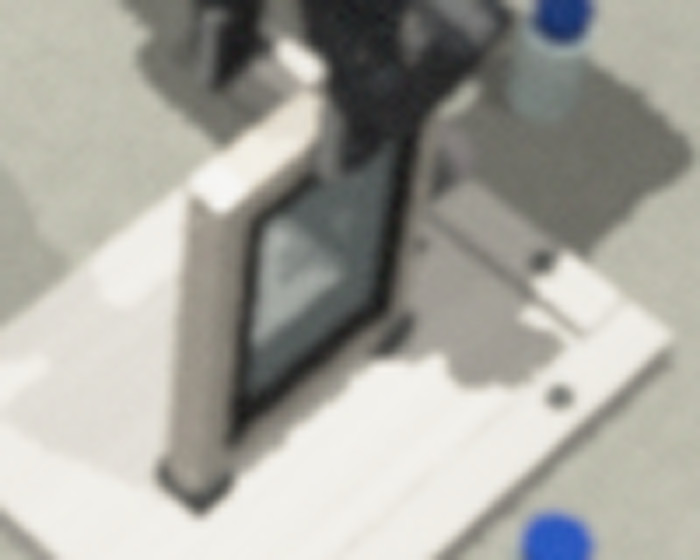

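The frame reads upright, about -0.005 rad in the wrist view. The force rose from about 1.7 to 3.6 N over the last 2 mm, so the foot is now propping it. I'll ease back half a millimetre for margin and check that everything is at rest.

```bash

python3 -m crank '[[[0,0,0,0.05,0],[0,0,0,0,0],[0,0,0,0,0],[0,0,0,0,0]]]'
python3 -c "
from h import *
F=[]
for i in range(4):
  d=cam('wrist'); s=state(); F.append(np.r_[s['contact_force'],s['ft_torque'][1]])
print(np.round(F,2),np.round(np.mean(F,0),2)); s,M=st(); print(infen(s['tool_pos']))
save(d,'wrist24.png')
save(d,'wrist24b.png',(220,80,420,230),4)
print('pred th=0:',[np.round((proj(d,frp(0,x,.055,.17))-[220,80])*4) for x in (-.008,.008)])
d=cam('scene'); save(d,'scene24.png')
d=cam('top'); save(d,'top24.png')"
```

```text
time: 27.1
tool_pos: [0.5931, 0.0217, 0.1714]
tool_rot: [-0.462, 0.462, -0.535, 0.535]
contact_force: [3.6, -1.0, 2.6]
gripper_width: 0.502
[[ 3.72 -0.27  2.01 -0.59]
 [ 3.99 -1.08  2.4  -0.58]
 [ 3.48 -0.36  3.03 -0.58]
 [ 3.67 -0.79  2.38 -0.51]] [ 3.72 -0.63  2.46 -0.56]
t 27.3 pos [0.5931 0.0217 0.1715] F [ 3.67 -0.79  2.38] T [-0.16 -0.51  0.01] w 0.499
toolaxes cols x,y,z:
 [[-0.145  0.     0.989]
 [-0.989 -0.    -0.145]
 [-0.    -1.     0.   ]]
q [-0.089  0.022  1.746 -0.     1.373  0.057]
[-0.07000464 -0.10041305]
pred th=0: [array([314., 295.]), array([484., 295.])]
```

View pics/wrist24b.png

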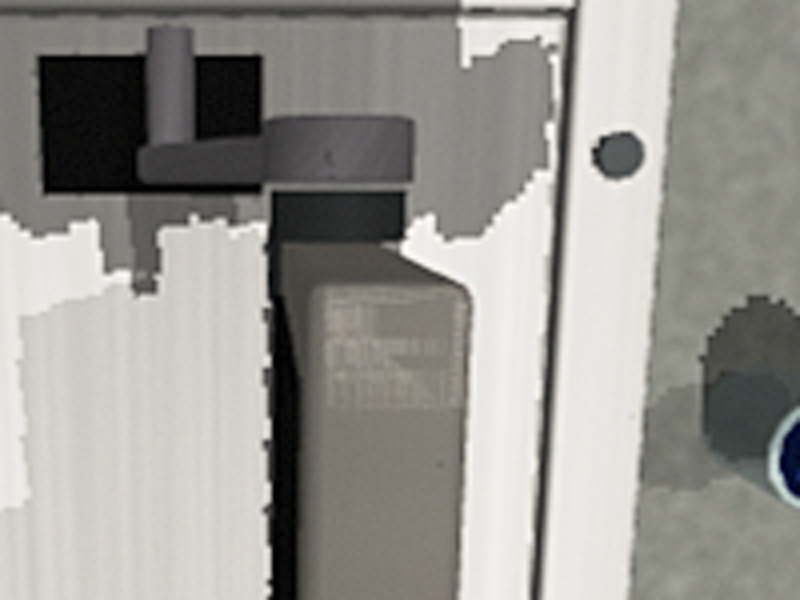

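View pics/scene24.png

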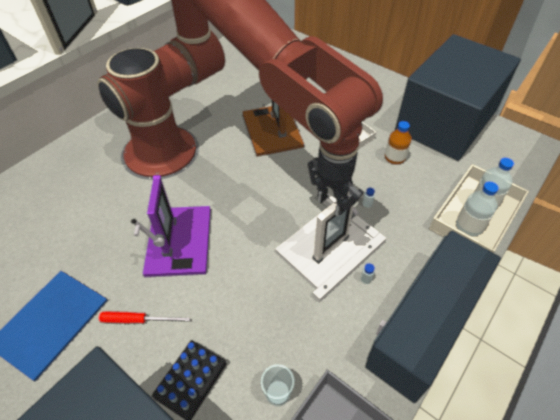

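View pics/top24.png

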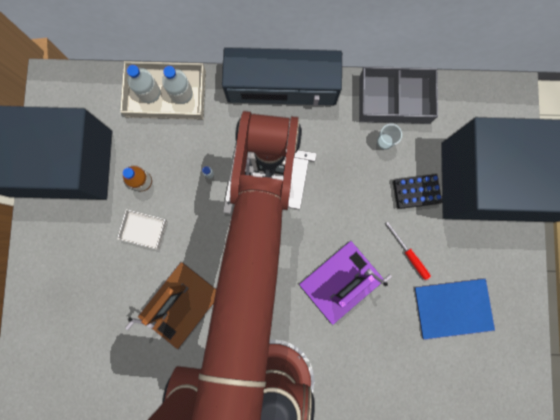

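```bash

python3 -m crank '[[[0,0,0,0.05,0],[0,0,0,0,0],[0,0,0,0,0],[0,0,0,0,0],[0,0,0,0,0]]]'
python3 -c "
from h import *
F=[]
for i in range(4):
  d=cam('wrist'); s=state(); F.append(np.r_[s['contact_force'],s['ft_torque'][1]])
print(np.round(np.mean(F,0),2)); s,M=st(); print(infen(s['tool_pos']))
save(d,'wrist25b.png',(220,80,420,230),4)
print('pred th=0:',[np.round((proj(d,frp(0,x,.055,.17))-[220,80])*4) for x in (-.008,.008)])"
```

```text
time: 28.02
tool_pos: [0.5935, 0.0216, 0.1713]
tool_rot: [0.462, -0.462, 0.535, -0.535]
contact_force: [2.5, -0.5, 2.3]
gripper_width: 0.498
[ 3.05 -0.4   1.64 -0.52]
t 28.225 pos [0.5935 0.0216 0.1713] F [ 3.25 -0.76  1.66] T [-0.08 -0.58 -0.01] w 0.501
toolaxes cols x,y,z:
 [[-0.145 -0.     0.989]
 [-0.989  0.    -0.145]
 [-0.    -1.    -0.   ]]
q [-0.089  0.023  1.745  0.     1.374  0.056]
[-0.06962614 -0.10039924]
pred th=0: [array([310., 296.]), array([480., 296.])]
```

View pics/wrist25b.png

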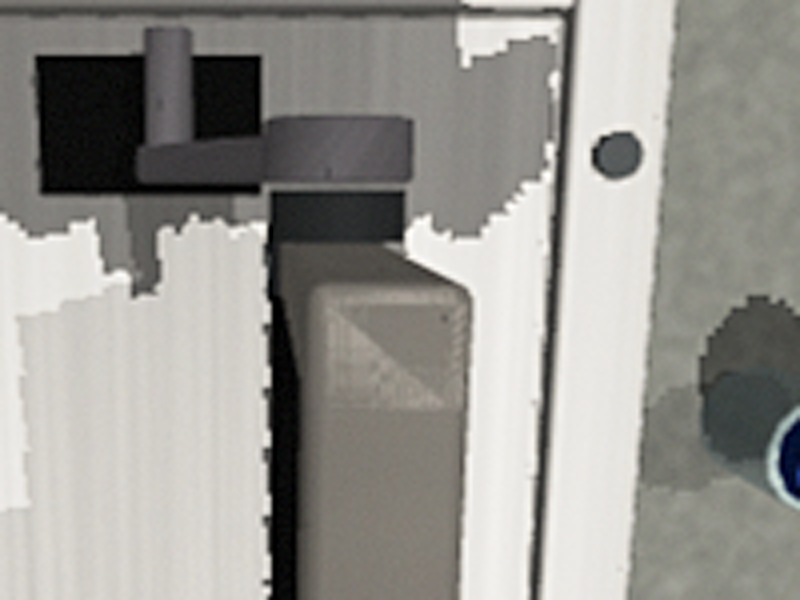

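Stable: about 3 N, upright within about 0.01 rad, leg foot on its pad, and thin even seams along both bars. Handing in.

```bash
python3 -c "
from plant import *
print(job_done())"
```

```text
the job is handed in; nothing more can be done
None
```

The job is handed in at about 28 s. The stand is in the corner with its leg down, and the far finger is still holding the frame upright.

- **Base:** My first two pushes left the stand about 2.5° askew, with only its left corners touching the bars. I turned it square by pushing the right end of the near edge, then pushed it to the side bar again. Both of those pushes ended at a hard stop (35 N and 29 N). Afterwards the near edge read -152 and -152 mm and the right edge -200 and -200 mm, so it is square to the fence. The nominal near edge is -150 mm, a difference within the calibration error. The last wrist picture shows thin, even seams at both bars.
- **Leg:** I pushed the tab over centre with the shut fingers and the leg fell the rest of the way by itself. Its tab matched the position predicted for 3.105 rad. I judged that from the picture and did not press on it.
- **Frame:** The contact force rose from about 1.7 to 3.6 N over the last 2 mm, as the foot met the base. I eased back about 1 mm, and it now rests at about 3 N. The wrist camera puts the frame within about 0.01 rad of upright. A blurrier scene-camera reading, taken about 1 mm before that, was 0.02 to 0.03 rad and did not quite agree.
- **Other things on the bench:** The bystanders look unmoved in the final scene and top pictures. I compared those by eye and did not measure them.

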